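# Raise the guard sash to its mark and index the swivel base

## Robot

A 6-joint arm with a two-finger parallel gripper is mounted at the origin on the work surface. World frame = base frame: x ahead of the robot, y to its left, z up, the work surface at z = 0. Lengths are in m, angles in rad, forces in N, time in s.
With the tool pointing down it reaches from about 0.25 to 0.775 m from the base axis. Payload 4 kg.
Tool frame: the origin (TCP) lies at the centre of the arm's flange, where the gripper is bolted on; the fingertips stand 199 mm ahead of it and the grasp point (between the pads) lies 180 mm ahead of it (robot.tcp_to_tips is the distance from the TCP to the fingertips, in m); z points along the fingers, y is the line along which they close (so a half turn about z gives the same grasp; the last joint's range is limited). The gripper opens to 94 mm and grips with 3 to 60 N. Pads are 16 mm wide; open, the fingers measure 119 mm over their backs; the gripper's body (75 mm by 177 mm) begins 78 mm behind the grasp point.
Start: joints at [-1.295, 0.087, 1.371, -0, 1.684, -0.103], TCP at [0.203, -0.511, 0.405] pointing down, gripper open.
Joint ranges: [-3.1, 3.1], [-0.76, 2.03], [0.27, 2.55], [-1.08, 4.22], [0.17, 2.65], [-2.57, 2.57]. Speed limits (rad/s): [2.79, 2.79, 3.14, 3.14, 3.14, 3.14].

## Interface

Orientations are given as [roll, pitch, yaw] about the fixed x, y, z axes, in that order (R = Rz(yaw) Ry(pitch) Rx(roll)).
In Python, from bench import telemetry, snapshot, ticket, robot gives the robot as it stands.
- The arm moves only by the tool apply_moves, never from a script. Its argument "moves" is a list that holds one entry, the list of rows, each a list of 5 numbers: the shift along the tool's x, y, z in units of 50 mm (1.0 is 50 mm), then the turn about the tool's z in units of 10 degrees (1.0 is 10 degrees), then the closure, from 0 (fully open) to 1 (shut). A call has 1 to 10 rows; each row is the pose to reach, as a shift and turn from the pose commanded when the call began, along the tool's axes at that moment; what a row does not reach only later rows make up. A row lasts 1/8 s, in which the tool goes at most 62.5 mm and 10.7 degrees, less where a joint would pass 70% of its speed; a pose out of reach is approached as far as the arm can. A call with a gripper value outside its range is refused whole. The fingers move at their own pace and stop on an object; the grip force is fixed at half the most. Time passes only in rows, so rows that repeat a pose let the fingers close. It gives the time, the measured TCP pose, the force, the opening and the grip force at its end, in the units of the state.
- telemetry.get_obs(): the state, without advancing time (a new reading comes with each control period).
- snapshot(name): name is "scene" or "top"; returns a dict with "image" (384x512x3 uint8, red, green, blue), "fovy" (degrees; the focal length in pixels is half the picture's height over the tangent of half this angle, whatever the lens; pixels are square), "cx", "cy" (the principal point, pixels), "R" (3x3) and "t" (3): a world point X has camera coordinates R X + t. Camera axes: x right, y down, z forward; pixel columns grow to the right and rows downward; lengths in m; the calibration is good to about 2 mm. A picture is of the moment at which its call begins. There is no depth.
- ticket.close_job(): hands the job in; it is judged then, once.
The state is a dict: "time": time; "joint_positions": joint angles; "qvel": joint speeds; "joint_torque": joint torques, N m; "tool_pos": TCP position; "ee_rot": TCP orientation; "wrist_force": force on the tool from outside, world axes, zero at the start; "wrist_torque": the same for the moment, N m; "width": finger opening in m; "finger_force": force on a finger pad.
Only numpy, scipy, OpenCV 4.12 (cv2) and the standard library are available. Lean on these libraries where they do the work, as an engineer would, in place of code of your own. Each camera call takes 0.05 s, during which the arm holds its last target. There are 200 camera calls.

## Task

The clear sliding guard has a push lip along its lower edge: first raise it until that edge is level with the tab of the collar on the guard's left post. Then, reaching in under the raised guard, swing the click-stop swivel base round by its upright black hand grip until its pointer clicks home in line with the tall pointed pin on the base's rim (not the flat bolt heads). Leave the sash at its mark, the base resting in that click, and the loose tools, tin and bottle where they are.

Things in the scene. Friction and masses are not known exactly. Their poses are not given: they have to be found in the camera images.
- guard: Two 30 mm square steel posts, 560 mm tall, centres 500 mm apart, on feet 130 mm long, joined by a crossbar on top, standing across the bench; a clear sash (470 mm wide, 216 mm high, aluminium rims) slides straight up and down between them. Fixed. Origin: on the bench, midway between the posts, in the sash's plane. Axes: x through the guard away from the robot, y left along the lip, z up.
- sash_edge (a point): Middle of the sash's lower edge: outer (robot-side) bottom corner of its push lip, a 6 mm thick, 400 mm wide strip jutting 34 mm from the sash's centre plane to the robot. Axes as the guard's. The counterbalanced sash (0.8 kg) stays where it is left; moving it takes 2 to 6 N either way. Edge starts 118 to 150 mm above the bench, can go to 370 mm.
- height_mark: Steel collar, 44 mm square, 20 mm high, fixed round the guard's left (+y) post, 310 to 340 mm above the bench; a tab 4 mm thick points from it towards the sash. Origin: centre of the collar, at the tab's mid height, which is the mark for the sash's lower edge. Axes as the guard's.
- swivel_base: Fixed round steel plate of the swivel base, 270 mm across, 12 mm high, beyond the guard; origin under its centre, about 148 mm beyond the sash's plane. On it turns a 152 mm turntable with a scooter wheel hub clamped on top (110 mm across, up to 145 mm above the bench), the lever with the hand grip on the robot's side and the pointer to the right of it.
- swivel (a joint): Angle of the turntable in rad: 0 when its lever points along the base's own -x, roughly at the robot; positive is anticlockwise from above, the hand grip then moves right (-y). Click stops every 15 degrees (0.262 rad), at 0 and its multiples; range 1 rad either way. Starts in the stop at -30 or -15 degrees. A click takes 3 to 8 N at the grip; let go within 6 degrees of a stop it springs into it.
- lever_grip (a point): Point on the axis of the upright black hand grip, 80 mm above the bench. The grip is a round post, 24 mm in diameter, 42 to 110 mm above the bench, on the end of a flat steel lever (24 mm wide, top 42 mm above the bench), 150 mm from the swivel axis and 10 mm before to 40 mm beyond the sash's plane, below the sash: reached only with the sash raised, with a tilted tool.
- swivel_axis (a point): Point on the swivel's vertical axis, 44 mm above the bench, on top of the turntable.
- pointer_line (a point): Point on the pointer's line, 115 mm from the swivel axis, 36 mm above the bench. The pointer is a short pointed steel tongue on the turntable, 60 degrees anticlockwise (from above) of the lever, on its right seen from the robot; its tip ends 104 mm from the axis. With this point over angle_mark the base is at its set angle.
- angle_mark: Tall pointed steel pin, 14 mm in diameter, 70 mm high, fixed on the plate 115 mm from the swivel axis on its right, so placed that the pointer meets it at the click stop 0, +15 or +30 degrees. Two flat bolt heads (16 mm across, 7 mm high) stand at the other two; they are not the mark. Origin: centre of its underside.
- drift: Brass drift with a boxy red handle, 150 mm long, 18 mm high, lying on the bench in front of the guard, below the sash. Loose bystander, to be left where it is. Origin: under its middle.
- socket_wrench: Chrome socket wrench, 185 mm long, up to 40 mm high, lying to the right of the guard's right post. Loose bystander, to be left where it is. Origin: under its middle.
- grease_tin: Grey tin, 76 mm across, 70 mm high, standing to the left of the guard's left post. Loose bystander, to be left where it is. Origin: under its middle.
- oil_bottle: Plastic bottle, 70 mm across, 130 mm high, standing on the left. Loose bystander, to be left where it is. Origin: under its middle.
- mallet: Hammer lying on the bench at the near left. Loose bystander, to be left where it is. Origin: under its middle.
- screwdriver: Screwdriver lying on the bench to the right. Loose bystander, to be left where it is. Origin: under its middle.
- puller: Green plastic gear puller, 130 mm long, 18 mm high, lying at the near right. Loose bystander, to be left where it is. Origin: under its middle.

How it is judged:
On the way, in this order (a step that is already met when the one before it is completed fails the run):
1. the sash's lower edge is level with the height mark (z of sash_edge in the frame of height_mark between -0.008 and 0.008 m), for 0.2 s.
2. with the sash still at its mark, the pointer is in line with the tall pin (all of step 1 and horizontal distance between pointer_line and angle_mark below 0.009 m), for 0.2 s.
At the end, for the whole second after the job is handed in: The sash's lower edge is within 8 mm of the height of the collar's tab, the pointer line is within 9 mm of the tall pin's centre (seen from above) and the swivel base is at rest (all of step 2 and velocity of joint swivel between -0.05 and 0.05 rad/s); the robot touches nothing.
It fails at once if a loose tool, tin or bottle moved more than 30 mm from where it lay (distance of any of drift, socket_wrench, grease_tin, oil_bottle, mallet, screwdriver, puller from where it was at the start of the episode above 0.03 m).
It also fails if it takes over 64 s, if anything falls off the work surface, if the arm or the gripper's body presses on something with over 40 N, if the wrist force passes 120 N, or if a joint passes its speed limit or range.

## Working session

There is one attempt and no reset: what is moved stays moved. The work goes in short steps, Python scripts to look and compute and a tool call to move; the robot and the scene stay as the last step left them, time stands still between calls to the robot, and variables do not carry over. Pictures are saved under pics/ and viewed, at most 10 in all, crops included, and the job is handed in when it is done.

Besides the shell and the picture viewer there is one more tool, called after ">>>" by a JSON object that holds its "op" and its "data", one argument or row to a line. apply_moves: Moves the arm, as the interface text tells. Its arguments: {"type":"object","properties":{"moves":{"type":"array","items":{"type":"array","items":{"type":"array","items":{"type":"number"}}}}},"required":["moves"]}

```bash
ls; mkdir -p pics; python3 - <<'E'
from bench import telemetry, snapshot, robot
import cv2,numpy as np
print(telemetry.get_obs()); print([a for a in dir(robot) if a[0]!='_'])
for n in("scene","top"):
    s=snapshot(n); cv2.imwrite(f"pics/{n}0.png",cv2.resize(s["image"][:,:,::-1],(800,600),interpolation=cv2.INTER_CUBIC))
    print(n,s["fovy"],s["cx"],s["cy"],s["R"],s["t"],-np.array(s["R"]).T@s["t"])
E
```

```text
pics
{'time': 0.0, 'joint_positions': array([-1.29508256e+00,  8.79330972e-02,  1.37224346e+00, -3.96760339e-05,
        1.68356768e+00, -1.03117395e-01]), 'qvel': array([-0.0028429 , -0.00070007, -0.00051546, -0.00058834,  0.00059539,
        0.00083821]), 'joint_torque': array([-9.34521740e-04, -3.40184927e+01, -3.02430046e+01,  7.17194262e-02,
        3.28356971e-02, -1.66911618e-04]), 'tool_pos': array([ 0.20335949, -0.510902  ,  0.40352115]), 'ee_rot': array([-3.13944844e+00, -1.82248255e-04,  3.78826541e-01]), 'wrist_force': array([-0.27540456, -0.17329309,  0.6464597 ]), 'wrist_torque': array([ 0.02627462,  0.00881737, -0.03226847]), 'finger_force': 0.0, 'width': 0.09391884695940071}
['IKError', 'tcp_to_tips']
scene 50.07530120156552 256.17439528721604 189.37033458732512 [[-0.15623311  0.98771942  0.00124719]
 [ 0.85821972  0.13637424 -0.4948343 ]
 [-0.48892753 -0.07623914 -0.86898646]] [ 0.07809971 -0.3549154   1.9770513 ] [1.28343197 0.1219894  1.54230909]
top 45.54468487911374 253.13281312310357 196.76298525507988 [[-0.02327905 -0.99968736 -0.00912504]
 [-0.9935911   0.02414504 -0.11042524]
 [ 0.11061104  0.00649597 -0.99384254]] [-0.00656009  0.52771763  1.53816202] [ 0.35404513 -0.02929166  1.58690434]
```

View pics/scene0.png

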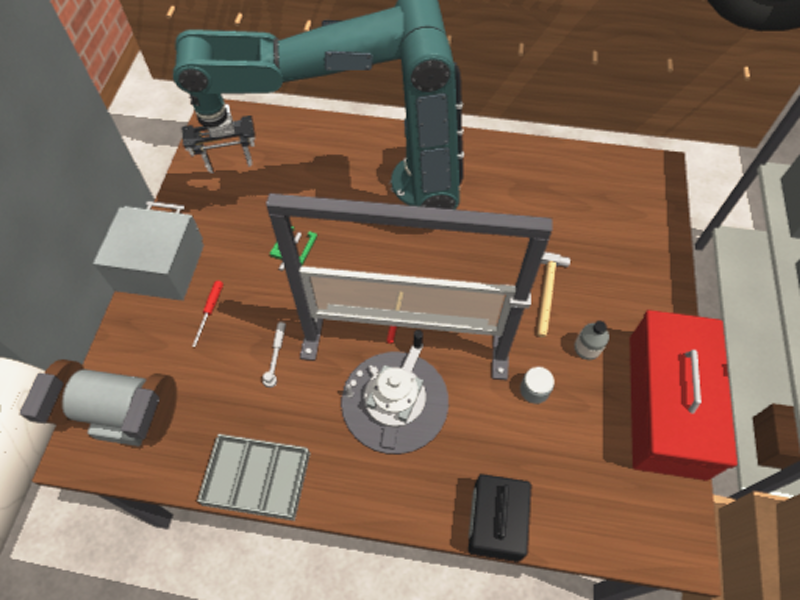

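View pics/top0.png

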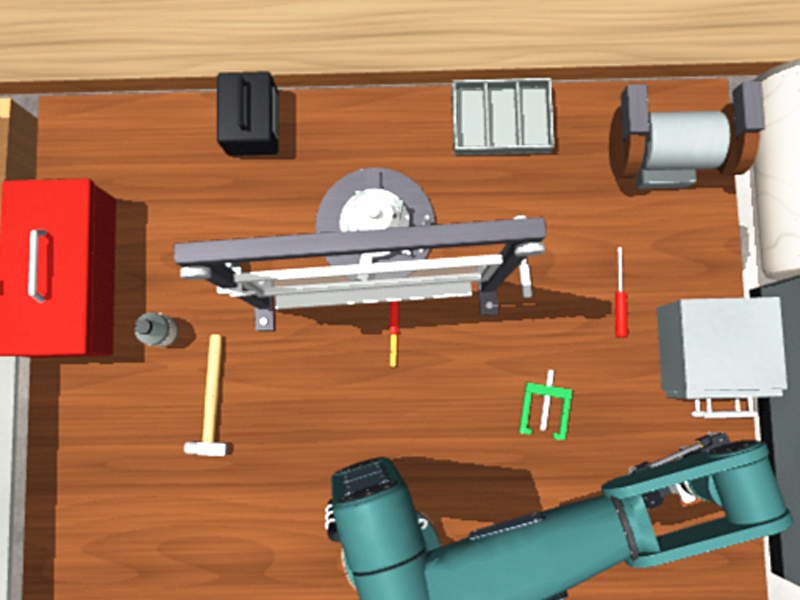

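Scene shows the guard (800x600 view: posts about (300,280) and (520,300)), the swivel base at (395,400) and the black grip at (417,340). The top view shows the crossbar hiding part of the base. The moves have no tilt axis, so I'll first test in free air how the arm treats poses beyond its reach.

>>> {"op": "apply_moves", "data": {
  "moves": [
    [[0, 0, -1, 0, 0], [0, 0, -2, 0, 0], [0, 0, -3, 0, 0], [0, 0, -4, 0, 0], [0, 1, -4, 0, 0], [0, 2, -4, 0, 0], [0, 3, -4, 0, 0], [0, 4, -4, 0, 0], [0, 5, -4, 0, 0], [0, 6, -4, 0, 0]]
  ]
}}

```text
time: 1.35
tool_pos: [0.2796, -0.7028, 0.5563]
ee_rot: [3.106, -0.0, 0.379]
wrist_force: [0.1, -0.4, 0.7]
width: 0.094
finger_force: 0.0
```

```bash
python3 - <<'E'
from bench import telemetry, snapshot
import cv2,numpy as np
print(telemetry.get_obs())
s=snapshot("scene")["image"][:,:,::-1]; cv2.imwrite("pics/s1.png",cv2.resize(s[115:305,165:365],(800,760),interpolation=cv2.INTER_CUBIC)[:600])
a=s[120:250,165:360]; cv2.imwrite("pics/sA.png",cv2.resize(a,None,fx=4,fy=4,interpolation=cv2.INTER_CUBIC))
t=snapshot("top")["image"][:,:,::-1]; cv2.imwrite("pics/tA.png",cv2.resize(t[95:225,100:360],None,fx=3,fy=3,interpolation=cv2.INTER_CUBIC))
b=s[200:300,205:305]; cv2.imwrite("pics/sB.png",cv2.resize(b,None,fx=6,fy=6,interpolation=cv2.INTER_CUBIC))
E
```

```text
{'time': 1.35, 'joint_positions': array([-1.2676137 ,  0.68012078,  0.2761425 ,  0.00358505,  2.14945663,
       -0.07362952]), 'qvel': array([ 0.00989524,  0.10837787, -0.02359436,  0.00115848, -0.16155311,
        0.00853846]), 'joint_torque': array([-4.43199661e-02, -5.42176259e+01, -2.73864734e+01,  7.26367137e-02,
       -7.86958099e-02, -7.39768766e-04]), 'tool_pos': array([ 0.27963171, -0.70278699,  0.55625615]), 'ee_rot': array([ 3.10559866e+00, -2.82640431e-04,  3.78831745e-01]), 'wrist_force': array([ 0.1377424 , -0.40424837,  0.72112527]), 'wrist_torque': array([ 0.02904442, -0.00444708,  0.02897851]), 'finger_force': 0.0, 'width': 0.09396068755110044}
```

View pics/sA.png

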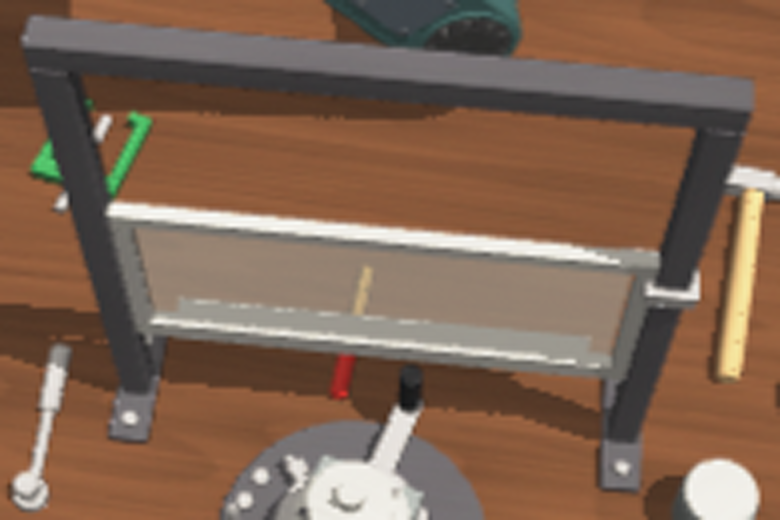

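View pics/tA.png

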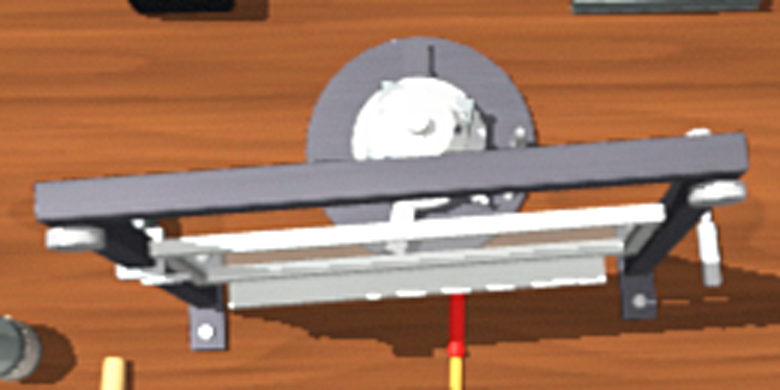

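View pics/sB.png

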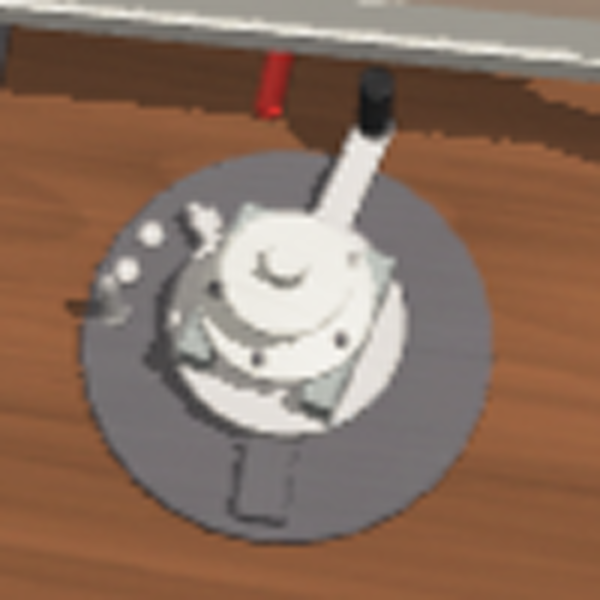

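The crops show these points:
- **Grip:** black grip top at sB (376,75).
- **Pointer and marks:** pointer near sB (203,225), bolt heads at (150,234) and (127,268), tall pin at about (108,295). The pin is the farthest of the three, so the target is the +30° stop.
- **Collar:** sA (672,293).
- **Sash lip ends:** tA (230,306) and (605,283).

The tool also tilted slightly when pushed out of reach.

```bash
cat > h.py <<'E'
import numpy as np
from bench import snapshot
def cam(n):
    s=snapshot(n); f=192/np.tan(np.radians(s["fovy"])/2)
    R=np.array(s["R"]);t=np.array(s["t"]); return dict(f=f,c=(s["cx"],s["cy"]),R=R,t=t,C=-R.T@t,im=s["image"])
def crop(p,o,k): return (np.array(p)+.5)/k-.5+np.array(o)
def ray(c,p):
    d=c["R"].T@np.array([(p[0]-c["c"][0])/c["f"],(p[1]-c["c"][1])/c["f"],1]);return d/np.linalg.norm(d)
def onz(c,p,z):
    d=ray(c,p);return c["C"]+d*(z-c["C"][2])/d[2]
def tri(c1,p1,c2,p2):
    d1,d2=ray(c1,p1),ray(c2,p2);A=np.c_[d1,-d2];s=np.linalg.lstsq(A,c2["C"]-c1["C"],rcond=None)[0]
    a,b=c1["C"]+s[0]*d1,c2["C"]+s[1]*d2;return (a+b)/2,np.linalg.norm(a-b)
def proj(c,X):
    q=c["R"]@X+c["t"];return q[:2]/q[2]*c["f"]+c["c"]
E
python3 - <<'E'
from h import *
np.set_printoptions(precision=4,suppress=True)
S=cam("scene");T=cam("top")
sA=lambda p:crop(p,(165,120),4); sB=lambda p:crop(p,(205,200),6); tA=lambda p:crop(p,(100,95),3)
print("far foot bolts R,L",onz(S,sA((130,418)),.012),onz(S,sA((622,467)),.012))
print("near foot bolts L,R",onz(T,tA((205,331)),.012),onz(T,tA((640,300)),.012))
print("crossbar top far corners S R,L",onz(S,sA((28,68)),.56),onz(S,sA((748,115)),.56))
print("crossbar near T L,R",onz(T,tA((38,222)),.56),onz(T,tA((747,172)),.56))
print("lip outer L,R", tri(S,sA((592,343)),T,tA((230,306))),tri(S,sA((178,300)),T,tA((605,283))))
print("collar",tri(S,sA((672,290)),T,tA((137,268))),[onz(S,sA((672,288)),z) for z in(.32,.33,.34,.35)])
print("grip top",onz(S,sB((377,75)),.11),"bot",onz(S,sB((374,130)),.042))
print("plate c", onz(S,sB((286,346)),.012), [onz(S,sB(p),.012) for p in((286,150),(286,543),(80,340),(493,340))])
print("plate T left/top/right",[onz(T,tA(p),.012) for p in((306,140),(420,37),(537,120))])
print("bolts",[onz(S,sB(p),.019) for p in((150,234),(127,268))],"pin base",onz(S,sB((116,318)),.012),"pin top",[onz(S,sB((105,285)),z)for z in(.07,.082)])
print("pointer",onz(S,sB((203,225)),.036))
E
```

```text
far foot bolts R,L [ 0.6217 -0.2251  0.012 ] [0.597  0.2758 0.012 ]
near foot bolts L,R [0.5078 0.2765 0.012 ] [ 0.5316 -0.2264  0.012 ]
crossbar top far corners S R,L [ 0.5923 -0.24    0.56  ] [0.5511 0.2893 0.56  ]
crossbar near T L,R [0.5406 0.297  0.56  ] [ 0.5657 -0.2427  0.56  ]
lip outer L,R (array([0.523 , 0.2262, 0.1269]), np.float64(0.002116801915720813)) (array([ 0.5386, -0.1784,  0.1257]), np.float64(0.0061510941273960704))
collar (array([0.544 , 0.2832, 0.2859]), np.float64(0.010275012022594439)) [array([0.5635, 0.2738, 0.32  ]), array([0.5694, 0.2725, 0.33  ]), array([0.5753, 0.2713, 0.34  ]), array([0.5812, 0.27  , 0.35  ])]
grip top [0.5711 0.0554 0.11  ] bot [0.5783 0.0561 0.042 ]
plate c [0.727  0.0203 0.012 ] [array([ 0.5884, -0.0022,  0.012 ]), array([0.8551, 0.0412, 0.012 ]), array([ 0.744 , -0.1133,  0.012 ]), array([0.7017, 0.1533, 0.012 ])]
plate T left/top/right [array([0.7297, 0.1573, 0.012 ]), array([0.8504, 0.0213, 0.012 ]), array([ 0.7468, -0.1139,  0.012 ])]
bolts [array([ 0.6663, -0.0812,  0.019 ]), array([ 0.6925, -0.0916,  0.019 ])] pin base [ 0.7254 -0.093   0.012 ] pin top [array([ 0.7258, -0.0961,  0.07  ]), array([ 0.7304, -0.0943,  0.082 ])]
pointer [ 0.6615 -0.0456  0.036 ]
```

>>> {"op": "apply_moves", "data": {
  "moves": [
    [[0, 1, 0, 0, 0], [0, 2, 0, 0, 0], [0, 3, 0, 0, 0], [0, 4, 0, 0, 0]]
  ]
}}

```text
time: 2.05
tool_pos: [0.2954, -0.742, 0.5063]
ee_rot: [3.057, 0.0, 0.379]
wrist_force: [-0.2, 0.3, 0.3]
width: 0.0939
finger_force: 0.0
```

>>> {"op": "apply_moves", "data": {
  "moves": [
    [[0, -1, 0, 0, 0], [0, -2, 0, 0, 0], [0, -3, 0, 0, 0], [0, -4, 0, 0, 0], [0, -4, 0, 0, 0]]
  ]
}}

```text
time: 2.68
tool_pos: [0.2207, -0.5537, 0.4894]
ee_rot: [3.06, -0.0, 0.379]
wrist_force: [0.0, -0.3, -0.3]
width: 0.0941
finger_force: 0.0
```

Guard found at about (0.5645, 0.0252) with yaw 0.049. The lip edge starts at z≈0.126 and the swivel axis is near (0.72, 0.02). Pushing past reach leaves a lasting outward tilt, so I can build the tilt that way. I'll go high in front of the robot and do it along +x.

>>> {"op": "apply_moves", "data": {
  "moves": [
    [[0, 0, -1.2, 0, 0], [0.2, -0.2, -2.4, 0, 0], [1, -0.9, -3.4, 0, 0], [1.8, -1.6, -4.4, 0, 0], [2.6, -2.2, -5.2, 0, 0], [3.4, -2.8, -6, 0.5, 0], [4.2, -3.4, -6.7, 1, 0], [5, -4, -7.4, 1.5, 0], [5.8, -4.7, -8.1, 1.9, 0], [6.6, -5.4, -8.8, 1.9, 0]]
  ]
}}

```text
time: 3.92
tool_pos: [0.3819, -0.1649, 0.8437]
ee_rot: [3.054, -0.041, 0.05]
wrist_force: [1.0, -0.1, 0.7]
width: 0.0939
finger_force: 0.0
```

```bash
cat > st.py <<'E'
import numpy as np
from bench import telemetry
from scipy.spatial.transform import Rotation as Ro
np.set_printoptions(precision=4,suppress=True)
o=telemetry.get_obs();R=Ro.from_euler('xyz',o["ee_rot"]).as_matrix()
print(o["time"],"q",o["joint_positions"],"p",o["tool_pos"],"\nR",R.tolist(),"\ntips",o["tool_pos"]+.199*R[:,2],"F",o["wrist_force"],o["width"])
E
python3 st.py
```

```text
3.925 q [-0.5255  0.1927  0.2738 -0.097   2.591   0.9122] p [ 0.3819 -0.1649  0.8437] 
R [[0.9979004413089264, 0.046235775007218774, 0.04535374675737101], [0.04996583947907972, -0.9951368576077747, -0.08488845337072702], [0.04120830159810929, 0.08697636311093436, -0.9953577186817782]] 
tips [ 0.3909 -0.1818  0.6456] F [ 0.973  -0.0997  0.689 ] 0.09392962807586315
```

>>> {"op": "apply_moves", "data": {
  "moves": [
    [[0, -1, 0, 0, 0], [0, -2, 0, 0, 0], [0, -3.3, 0, 0, 0], [0, -3.3, -1, 0, 0], [0, -3.3, -2, 0, 0], [0, -3.3, -3, 0, 0], [0, -3.3, -4, 0, 0], [0, -3.3, -5, 0, 0]]
  ]
}}

```text
time: 4.92
tool_pos: [0.333, 0.0113, 0.881]
ee_rot: [3.034, -0.1, 0.054]
wrist_force: [-0.2, 0.3, 0.2]
width: 0.0939
finger_force: 0.0
```

```bash
python3 st.py
```

```text
4.925 q [-0.0947  0.0909  0.2738 -0.1964  2.6539  1.2484] p [0.333  0.0113 0.881 ] 
R [[0.9935385046682039, 0.0427470214553983, 0.10513768067805579], [0.05351774666717761, -0.9933586308141222, -0.10185519809396154], [0.10008541618705949, 0.10682379296666106, -0.9892277729233441]] 
tips [ 0.3539 -0.0089  0.6841] F [-0.223   0.264   0.1555] 0.0939337451685951
```

>>> {"op": "apply_moves", "data": {
  "moves": [
    [[-1, 0, -1, 0, 0], [-2, 0, -2, 0, 0], [-3, 0, -3, 0, 0], [-4, 0, -4, 0, 0], [-5, 0, -5, 0, 0], [-6, 0, -6, 0, 0]]
  ]
}}

```text
time: 5.68
tool_pos: [0.2265, 0.0212, 0.92]
ee_rot: [2.963, -0.218, 0.073]
wrist_force: [-0.9, -0.6, -0.4]
width: 0.094
finger_force: 0.0
```

```bash
python3 st.py
```

```text
5.675 q [-0.0571 -0.047   0.2738 -0.3229  2.6538  1.1555] p [0.2265 0.0212 0.92  ] 
R [[0.9736629454069361, 0.03288487333723059, 0.22560818656929255], [0.07074923892963578, -0.9842733709644844, -0.16186561216357329], [0.21673720015808945, 0.17356415619535423, -0.9606770892198]] 
tips [ 0.2714 -0.011   0.7288] F [-0.9089 -0.6271 -0.3619] 0.09403771122931168
```

```bash
cat > w2t.py <<'E'
import sys,numpy as np
from bench import telemetry
from scipy.spatial.transform import Rotation as Ro
o=telemetry.get_obs();R=Ro.from_euler('xyz',o["ee_rot"]).as_matrix()
for a in sys.argv[1:]: print(a,np.round(R.T@np.array(eval(a))/.05,2))
E
python3 w2t.py "(-.07,.15,0)" "(-.17,.03,.15)"
```

```text
(-.07,.15,0) [-1.15 -3.   -0.8 ]
(-.17,.03,.15) [-2.62 -0.18 -3.75]
```

>>> {"op": "apply_moves", "data": {
  "moves": [
    [[-0.4, -1, -0.3, 0, 0], [-0.8, -2, -0.5, 0, 0], [-1.2, -3, -0.8, 0, 0], [-1.6, -2.5, -1.5, 0, 0], [-2, -1.8, -2.2, 0, 0], [-2.4, -1, -3, 0, 0], [-2.6, -0.2, -3.8, 0, 0]]
  ]
}}

```text
time: 6.55
tool_pos: [0.1041, 0.0665, 0.9096]
ee_rot: [2.952, -0.272, 0.086]
wrist_force: [0.2, -0.1, 0.0]
width: 0.0939
finger_force: 0.0
```

```bash
python3 st.py
```

```text
6.55 q [ 0.4379 -0.2538  0.4743 -0.6078  2.6536  1.3716] p [0.1041 0.0665 0.9096] 
R [[0.9597847950271485, 0.03399293638719776, 0.27867118170071165], [0.08275823570461034, -0.9827904171790756, -0.1651486310086741], [0.26826148001111766, 0.18156948030094422, -0.946080494548688]] 
tips [0.1595 0.0336 0.7214] F [ 0.1752 -0.1103  0.0438] 0.09394033607057281
```

```bash
cat > kin.py <<'E'
import numpy as np
from scipy.spatial.transform import Rotation as Ro
D=[([-1.29508,.087933,1.372243,0,1.683568,-.103117],[.203359,-.510902,.403521],[-3.139448,-.000182,.378827]),
([-1.2676137,.68012,.27614,.003585,2.149457,-.0736295],[.279632,-.702787,.556256],[3.105599,-.000283,.378832]),
([-.5255,.1927,.2738,-.097,2.591,.9122],[.3819,-.1649,.8437],[3.054,-.041,.05]),
([-.0947,.0909,.2738,-.1964,2.6539,1.2484],[.333,.0113,.881],[3.034,-.1,.054]),
([-.0571,-.047,.2738,-.3229,2.6538,1.1555],[.2265,.0212,.92],[2.963,-.218,.073]),
([.4379,-.2538,.4743,-.6078,2.6536,1.3716],[.1041,.0665,.9096],[2.952,-.272,.086])]
rz=lambda a:Ro.from_euler('z',a).as_matrix();ry=lambda a:Ro.from_euler('y',a).as_matrix()
def frames(q,s4=1,s6=1,c=0):
    A=rz(q[0]);B=A@ry(q[1]);C=B@ry(q[2]);W=C@rz(s4*q[3]);E=W@ry(q[4]);return A,B,C,E,E@rz(s6*q[5]+c)
def design(q): # a,z0,L2,e,L3,d
    A,B,C,E,_=frames(q);return np.c_[A[:,0],[0,0,1],B[:,2],C[:,0],C[:,2],E[:,2]]
M=np.vstack([design(q) for q,_,_ in D]);P=np.hstack([p for _,p,_ in D])
k,*_=np.linalg.lstsq(M,P,rcond=None)
if __name__=="__main__":
    np.set_printoptions(precision=4,suppress=True);print("k",k,"res",np.abs(M@k-P).max(),np.linalg.svd(M)[1])
    for q,p,e in D:
        print([np.round(Ro.from_matrix(frames(q,s4)[4].T@Ro.from_euler('xyz',e).as_matrix()).as_rotvec(),3) for s4 in(1,-1)])
E
python3 kin.py
```

```text
k [ 0.0166 -0.0656  0.4241  0.1366  0.4798 -0.1287] res 0.05623030135597459 [4.7768 3.4025 0.8327 0.7662 0.5098 0.2549]
[array([ 0.   , -0.   ,  1.571]), array([ 0.   , -0.   ,  1.571])]
[array([0.   , 0.   , 1.571]), array([-0.005,  0.004,  1.567])]
[array([-0.   , -0.001,  1.571]), array([-0.015, -0.115,  1.735])]
[array([ 0.   , -0.   ,  1.571]), array([-0.096, -0.192,  1.912])]
[array([ 0.  , -0.  ,  1.57]), array([-0.131, -0.339,  2.126])]
[array([-0.   ,  0.   ,  1.571]), array([-0.409, -0.615,  2.587])]
```

```bash
python3 - <<'E'
s=open('kin.py').read()
s=s.replace("return A,B,C,E,E@","return A,B,C,W,E,E@").replace("A,B,C,E,_=frames(q);","A,B,C,W,E,_=frames(q);").replace("C[:,2],E[:,2]]","C[:,2],E[:,2],A[:,1],W[:,1],W[:,0]]").replace(")[4].T",")[5].T").replace("rz(s6*q[5]+c)","rz(s6*q[5]+c)").replace("c=0","c=np.pi/2")
open('kin.py','w').write(s)
E
python3 kin.py
```

```text
k [-0.      0.1524  0.449   0.1007  0.4998  0.1512  0.0565  0.0001  0.    ] res 3.2533491375552614e-05 [5.0241 3.8463 3.4458 0.9575 0.8374 0.5368 0.3928 0.1635 0.0549]
[array([ 0., -0.,  0.]), array([ 0., -0.,  0.])]
[array([ 0.,  0., -0.]), array([-0.   ,  0.006, -0.004])]
[array([-0., -0.,  0.]), array([-0.081, -0.062,  0.165])]
[array([-0., -0., -0.]), array([-0.175, -0.059,  0.347])]
[array([ 0.   , -0.   , -0.001]), array([-0.277, -0.122,  0.57 ])]
[array([0., 0., 0.]), array([-0.559, -0.112,  1.074])]
```

```bash
cat > sim.py <<'E'
from kin import *
from scipy.optimize import least_squares
lo=np.array([-3.1,-.76,.2738,-1.08,.17,-2.57]);hi=np.array([3.1,2.03,2.55,4.22,2.6539,2.57])
def fk(q):return design(q)@k,frames(q)[5]
def solve(q,p,R,w):
    def f(x):
        pp,RR=fk(x);return np.r_[(pp-p),w*Ro.from_matrix(R@RR.T).as_rotvec()]
    return least_squares(f,np.clip(q,lo+1e-6,hi-1e-6),bounds=(lo,hi)).x
def run(q,rows,w,ratchet):
    p0,R0=fk(q);p=p0.copy()
    for r in rows:
        t=p0+R0@np.array(r[:3])*.05;d=t-p;n=np.linalg.norm(d);tt=p+d*min(1,.0625/max(n,1e-9))
        q=solve(q,tt,R0,w);p=fk(q)[0] if ratchet else tt
    return q
if __name__=="__main__":
    np.set_printoptions(precision=3,suppress=True)
    c4=[(-i,0,-i) for i in range(1,7)]
    c5=[(-.4,-1,-.3),(-.8,-2,-.5),(-1.2,-3,-.8),(-1.6,-2.5,-1.5),(-2,-1.8,-2.2),(-2.4,-1,-3),(-2.6,-.2,-3.8)]
    for w in(.1,.2,.3,.5,1):
      for ra in(0,1):
        a=run(D[3][0],c4,w,ra);b=run(D[4][0],c5,w,ra);print(w,ra,*[x for q in(a,b) for x in(fk(q)[0],fk(q)[1][:,2])])
    for i in(4,5):print(D[i][1],fk(D[i][0])[1][:,2])
E
python3 sim.py
```

```text
0.1 0 [0.049 0.017 1.035] [ 0.843 -0.453 -0.289] [0.077 0.043 0.999] [ 0.823  0.061 -0.564]
0.1 1 [0.086 0.016 0.955] [ 0.445 -0.247 -0.861] [0.075 0.065 0.963] [ 0.605 -0.102 -0.79 ]
0.2 0 [0.044 0.016 0.95 ] [ 0.367 -0.264 -0.892] [0.058 0.042 0.949] [ 0.399 -0.21  -0.892]
0.2 1 [0.106 0.016 0.945] [ 0.32  -0.252 -0.913] [0.077 0.068 0.944] [ 0.379 -0.199 -0.904]
0.3 0 [0.053 0.018 0.949] [ 0.348 -0.281 -0.895] [0.063 0.041 0.948] [ 0.378 -0.221 -0.899]
0.3 1 [0.131 0.011 0.923] [ 0.263 -0.191 -0.946] [0.09  0.068 0.943] [ 0.366 -0.2   -0.909]
0.5 0 [0.089 0.017 0.933] [ 0.303 -0.239 -0.923] [0.081 0.04  0.946] [ 0.36  -0.224 -0.906]
0.5 1 [0.151 0.006 0.892] [ 0.175 -0.136 -0.975] [0.114 0.069 0.922] [ 0.3   -0.174 -0.938]
1 0 [0.12  0.005 0.886] [ 0.178 -0.147 -0.973] [0.102 0.032 0.916] [ 0.275 -0.181 -0.944]
1 1 [0.161 0.004 0.874] [ 0.124 -0.111 -0.986] [0.125 0.071 0.903] [ 0.245 -0.164 -0.956]
[0.2265, 0.0212, 0.92] [ 0.226 -0.162 -0.961]
[0.1041, 0.0665, 0.9096] [ 0.279 -0.165 -0.946]
```

```bash
cat > srch.py <<'E'
from sim import *
np.set_printoptions(precision=3,suppress=True)
from bench import telemetry
q0=telemetry.get_obs()["joint_positions"];rng=np.random.default_rng(0);res=[]
R0=fk(q0)[1]
import time;t0=time.time()
while time.time()-t0<150:
    a,b=rng.normal(size=(2,3));a/=np.linalg.norm(a);b/=np.linalg.norm(b)
    n=rng.integers(2,6)
    A=[a*1.25*i for i in range(1,n+1)];B=[A[-1]+b*1.25*i for i in range(1,11-n)]
    q=run(q0,A+B,.6,1);p,R=fk(q);z=R[:,2]
    if p[2]-.2*.9<.66: continue
    res.append((z[0]-.7*abs(z[1]),n,R0@A[-1]*.05,R0@B[-1]*.05,q,p,z))
res.sort(key=lambda r:-r[0])
print(len(res))
for r in res[:6]:print(*r[1:])
E
python3 srch.py
```

```text
671
3 [-0.151 -0.094 -0.058] [-0.253 -0.451  0.174] [ 0.777 -0.713  0.807 -1.08   2.654  1.223] [-0.086 -0.092  0.844] [ 0.388 -0.199 -0.9  ]
4 [-0.149 -0.189  0.067] [-0.195 -0.543  0.181] [ 0.824 -0.668  0.785 -1.08   2.654  1.276] [-0.065 -0.079  0.853] [ 0.383 -0.195 -0.903]
2 [-0.057  0.103  0.042] [-0.323  0.236  0.444] [ 1.265 -0.095  0.447 -0.886  2.654  1.946] [0.065 0.211 0.893] [ 0.338 -0.134 -0.931]
4 [-0.078  0.235 -0.038] [-0.188  0.209  0.32 ] [ 1.377 -0.009  0.412 -0.843  2.654  2.108] [0.05  0.271 0.88 ] [ 0.332 -0.126 -0.935]
2 [-0.018  0.022 -0.122] [-0.22   0.173  0.31 ] [ 1.162 -0.144  0.454 -0.908  2.654  1.816] [0.073 0.17  0.901] [ 0.341 -0.142 -0.929]
4 [-0.209  0.101  0.093] [-0.301  0.188  0.446] [ 1.17  -0.16   0.475 -0.904  2.654  1.829] [0.069 0.165 0.899] [ 0.34  -0.142 -0.93 ]
```

```bash
python3 w2t.py "(-.06,.10,.04)" "(-.32,.24,.44)"
```

```text
(-.06,.10,.04) [-0.77 -1.86 -1.42]
(-.32,.24,.44) [ -3.38  -3.34 -10.9 ]
```

>>> {"op": "apply_moves", "data": {
  "moves": [
    [[-0.4, -0.9, -0.7, 0, 0], [-0.8, -1.9, -1.4, 0, 0], [-1.1, -2.1, -2.5, 0, 0], [-1.4, -2.3, -3.7, 0, 0], [-1.7, -2.5, -5, 0, 0], [-2, -2.7, -6.2, 0, 0], [-2.4, -2.9, -7.4, 0, 0], [-2.8, -3.1, -8.6, 0, 0], [-3.1, -3.2, -9.8, 0, 0], [-3.4, -3.3, -11, 0, 0]]
  ]
}}

```text
time: 7.8
tool_pos: [0.0502, 0.1964, 0.8803]
ee_rot: [2.979, -0.323, 0.092]
wrist_force: [-0.1, 0.9, -1.1]
width: 0.0942
finger_force: 0.0
```

```bash
python3 st.py; python3 srch.py
```

```text
7.8 q [ 1.3032 -0.1591  0.5419 -0.8452  2.654   2.0332] p [0.0502 0.1964 0.8803] 
R [[0.9441813149239686, 0.03946950294014267, 0.32705321109278823], [0.08724123305948564, -0.987308069768428, -0.1327092409156263], [0.31766430678108354, 0.15383411100207683, -0.9356411996537426]] 
tips [0.1153 0.17   0.6941] F [-0.0928  0.9066 -1.0983] 0.09416232984851299
625
2 [-0.009  0.116  0.045] [-0.471  0.133  0.235] [ 1.839  0.093  0.431 -0.84   2.654  2.57 ] [-0.097  0.34   0.842] [ 0.382 -0.073 -0.921]
2 [-0.099  0.011  0.075] [-0.519  0.172  0.294] [ 1.83   0.067  0.457 -0.833  2.654  2.57 ] [-0.092  0.329  0.843] [ 0.378 -0.074 -0.923]
5 [-0.217  0.132  0.183] [-0.46  -0.063  0.163] [ 1.832 -0.065  0.594 -0.832  2.654  2.57 ] [-0.077  0.273  0.842] [ 0.38  -0.078 -0.922]
2 [-0.083  0.018  0.091] [-0.508  0.183  0.296] [ 1.824  0.065  0.459 -0.827  2.654  2.57 ] [-0.09   0.329  0.843] [ 0.376 -0.075 -0.924]
3 [-0.047  0.107 -0.147] [-0.314  0.051  0.195] [ 1.815 -0.016  0.533 -0.821  2.654  2.57 ] [-0.078  0.293  0.846] [ 0.371 -0.071 -0.926]
2 [-0.076  0.001  0.099] [-0.384  0.053  0.49 ] [ 1.523 -0.073  0.441 -0.971  2.654  2.12 ] [0.013 0.23  0.891] [ 0.383 -0.089 -0.919]
```

```bash
python3 w2t.py "(-.08,.0,.10)" "(-.38,.05,.49)"
```

```text
(-.08,.0,.10) [-0.88  0.24 -2.39]
(-.38,.05,.49) [ -3.98   0.22 -11.79]
```

>>> {"op": "apply_moves", "data": {
  "moves": [
    [[-0.5, 0.1, -1.2, 0, 0], [-0.9, 0.2, -2.4, 0, 0], [-1.3, 0.2, -3.6, 0, 0], [-1.7, 0.2, -4.8, 0, 0], [-2.1, 0.2, -6, 0, 0], [-2.5, 0.2, -7.2, 0, 0], [-2.9, 0.2, -8.4, 0, 0], [-3.3, 0.2, -9.6, 0, 0], [-3.7, 0.2, -10.8, 0, 0], [-4, 0.2, -11.8, 0, 0]]
  ]
}}

```text
time: 9.05
tool_pos: [-0.0011, 0.2137, 0.8749]
ee_rot: [3.016, -0.371, 0.1]
wrist_force: [-0.1, 0.4, 0.3]
width: 0.0937
finger_force: 0.0
```

```bash
python3 st.py; python3 srch.py
```

```text
9.05 q [ 1.5731 -0.1445  0.5554 -0.91    2.654   2.2369] p [-0.0011  0.2137  0.8749] 
R [[0.9274420447069778, 0.05377813774693661, 0.37007994489057594], [0.09278502128946474, -0.9917534687071539, -0.08840812819894929], [0.3622736445479491, 0.11633129075102618, -0.9247836705187578]] 
tips [0.0726 0.1962 0.6908] F [-0.1091  0.445   0.283 ] 0.093738543798358
662
2 [-0.112  0.043  0.033] [-0.609  0.09   0.066] [ 2.028  0.238  0.274 -1.01   2.654  2.57 ] [-0.176  0.366  0.84 ] [ 0.451 -0.019 -0.892]
3 [-0.113  0.034  0.146] [-0.528  0.111  0.03 ] [ 2.004  0.194  0.318 -0.99   2.654  2.57 ] [-0.16   0.353  0.844] [ 0.443 -0.025 -0.896]
3 [-0.09   0.101 -0.13 ] [-0.506 -0.011 -0.054] [ 2.008  0.133  0.391 -0.991  2.654  2.57 ] [-0.151  0.33   0.845] [ 0.448 -0.033 -0.893]
2 [-0.081 -0.052 -0.08 ] [-0.523  0.15   0.038] [ 2.     0.209  0.302 -0.987  2.654  2.57 ] [-0.162  0.359  0.843] [ 0.441 -0.025 -0.897]
2 [ 0.016  0.112 -0.054] [-0.465 -0.026 -0.031] [ 2.     0.079  0.443 -0.985  2.654  2.57 ] [-0.139  0.309  0.848] [ 0.445 -0.033 -0.895]
2 [-0.019 -0.013  0.123] [-0.473  0.173  0.025] [ 1.994  0.234  0.277 -0.982  2.654  2.57 ] [-0.164  0.37   0.84 ] [ 0.439 -0.027 -0.898]
```

```bash
python3 w2t.py "(-.11,.04,.03)" "(-.61,.09,.07)"
```

```text
(-.11,.04,.03) [-1.75 -0.84 -1.44]
(-.61,.09,.07) [-10.64  -2.28  -5.97]
```

>>> {"op": "apply_moves", "data": {
  "moves": [
    [[-0.9, -0.4, -0.7, 0, 0], [-1.8, -0.8, -1.4, 0, 0], [-2.9, -1, -2, 0, 0], [-4, -1.2, -2.6, 0, 0], [-5.1, -1.4, -3.2, 0, 0], [-6.2, -1.6, -3.8, 0, 0], [-7.3, -1.8, -4.4, 0, 0], [-8.4, -2, -5, 0, 0], [-9.5, -2.2, -5.5, 0, 0], [-10.6, -2.3, -6, 0, 0]]
  ]
}}

```text
time: 10.3
tool_pos: [-0.1626, 0.3493, 0.8444]
ee_rot: [3.054, -0.453, 0.152]
wrist_force: [0.5, -0.3, 0.1]
width: 0.0939
finger_force: 0.0
```

```bash
python3 st.py; python3 srch.py
```

```text
10.3 q [ 2.0139  0.1893  0.3223 -0.9926  2.654   2.5657] p [-0.1626  0.3493  0.8444] 
R [[0.8888211133789005, 0.11268031865801274, 0.44418484237873423], [0.1359592032543933, -0.9904963049323369, -0.0207885777728653], [0.43762098151519524, 0.07886834410913296, -0.8956939548948409]] 
tips [-0.0743  0.3452  0.6662] F [ 0.4666 -0.2586  0.108 ] 0.0939278090897984
672
4 [-0.091 -0.057 -0.226] [-0.277 -0.364 -0.334] [ 2.139  0.135  0.406 -1.08   2.654  2.57 ] [-0.191  0.31   0.842] [ 0.491 -0.002 -0.871]
4 [-0.225 -0.029 -0.104] [-0.178 -0.381 -0.226] [ 2.137  0.084  0.454 -1.08   2.654  2.57 ] [-0.178  0.291  0.845] [ 0.49  -0.    -0.872]
2 [-0.025 -0.113 -0.047] [-0.374 -0.409 -0.248] [ 2.134 -0.093  0.629 -1.08   2.654  2.57 ] [-0.134  0.224  0.846] [ 0.489 -0.    -0.872]
5 [-0.23  -0.061 -0.203] [-0.159 -0.357 -0.273] [ 2.135  0.138  0.403 -1.08   2.654  2.57 ] [-0.19   0.312  0.842] [ 0.492 -0.004 -0.871]
3 [-0.131  0.064  0.118] [-0.14  -0.22  -0.216] [ 2.134  0.12   0.425 -1.08   2.654  2.57 ] [-0.186  0.306  0.842] [ 0.493 -0.007 -0.87 ]
2 [0.078 0.023 0.095] [-0.195 -0.263 -0.211] [ 2.132 -0.032  0.577 -1.08   2.654  2.57 ] [-0.149  0.249  0.845] [ 0.493 -0.007 -0.87 ]
```

```bash
python3 w2t.py "(.36,-.30,.02)"
```

```text
(.36,-.30,.02) [5.76 6.79 2.96]
```

>>> {"op": "apply_moves", "data": {
  "moves": [
    [[0.7, 0.8, 0.4, 0, 0], [1.4, 1.6, 0.8, 0, 0], [2.1, 2.4, 1.1, 0, 0], [2.8, 3.3, 1.5, 0, 0], [3.5, 4.2, 1.8, 0, 0], [4.2, 5, 2.2, 0, 0], [5, 5.9, 2.6, 0, 0], [5.8, 6.8, 3, 0, 0], [5.8, 6.8, 3, 0, 0], [5.8, 6.8, 3, 0, 0]]
  ]
}}

```text
time: 11.55
tool_pos: [0.1886, 0.0635, 0.8629]
ee_rot: [3.055, -0.446, 0.153]
wrist_force: [0.5, 1.5, 0.1]
width: 0.094
finger_force: 0.0
```

```bash
python3 st.py; python3 srch.py
```

```text
11.55 q [ 0.0802 -0.3517  0.7387 -0.0743  2.3023  1.4557] p [0.1886 0.0635 0.8629] 
R [[0.8915662603328537, 0.11455886976802104, 0.43816192074798554], [0.13717886780930927, -0.9903402615007265, -0.020202095862278998], [0.43161506190429266, 0.07811806326417885, -0.8986690194555543]] 
tips [0.2758 0.0595 0.684 ] F [0.5057 1.4698 0.114 ] 0.0939773083164699
855
2 [ 0.053 -0.091  0.066] [-0.44  -0.123  0.14 ] [-3.1   -0.179  0.274  3.029  2.654  1.366] [ 0.018 -0.064  0.956] [ 0.549 -0.03  -0.836]
4 [-0.168 -0.123  0.139] [-0.416  0.158  0.133] [-3.1   -0.214  0.274  3.09   2.654  1.422] [ 0.046 -0.058  0.955] [ 0.52  -0.003 -0.854]
4 [-0.176 -0.145  0.103] [-0.531 -0.264  0.103] [-3.1   -0.179  0.274  3.     2.654  1.339] [ 0.017 -0.066  0.956] [ 0.548 -0.043 -0.835]
5 [-0.242 -0.14   0.14 ] [-0.441 -0.085  0.375] [-3.1   -0.206  0.274  3.044  2.654  1.38 ] [ 0.039 -0.062  0.955] [ 0.527 -0.024 -0.85 ]
3 [-0.08  -0.162  0.051] [-0.377 -0.011  0.335] [-3.1   -0.215  0.274  3.062  2.654  1.397] [ 0.047 -0.06   0.955] [ 0.52  -0.016 -0.854]
2 [-0.025 -0.108 -0.057] [-0.391 -0.108  0.283] [-3.1   -0.207  0.274  3.042  2.654  1.378] [ 0.041 -0.062  0.955] [ 0.525 -0.025 -0.851]
```

```bash
python3 - <<'E'
from sim import *
from bench import telemetry
np.set_printoptions(precision=3,suppress=True)
q0=telemetry.get_obs()["joint_positions"];R0=fk(q0)[1]
for dx in(-.1,0,.1,.2):
  for dz in(.3,.5):
    v=np.array([dx,0,dz]);T=R0.T@v/.05
    q=run(q0,[T*i/10 for i in range(1,11)],.6,1);p,R=fk(q);print(v,q,p,R[:,2])
for dx in(.5,.6,.7):
  for dz in(-.3,-.15,0,.15):
    v=np.array([dx,0,dz]);T=R0.T@v/.05
    q=run(q0,[T*i/10 for i in range(1,11)],.6,1);p,R=fk(q);print(v,q,p,R[:,2])
E
```

```text
[-0.1  0.   0.3] [-0.011 -0.22   0.274 -0.028  2.621  1.398] [0.098 0.053 0.949] [ 0.449 -0.019 -0.893]
[-0.1  0.   0.5] [-0.154 -0.22   0.274  0.1    2.621  1.383] [0.106 0.049 0.949] [ 0.45  -0.019 -0.893]
[0.  0.  0.3] [-0.006 -0.143  0.274 -0.029  2.542  1.404] [0.17  0.053 0.944] [ 0.451 -0.019 -0.892]
[0.  0.  0.5] [-0.058 -0.155  0.274  0.013  2.555  1.392] [0.161 0.048 0.945] [ 0.451 -0.019 -0.892]
[0.1 0.  0.3] [-0.006 -0.068  0.274 -0.026  2.466  1.407] [0.239 0.053 0.934] [ 0.452 -0.019 -0.892]
[0.1 0.  0.5] [-0.038 -0.096  0.274 -0.003  2.494  1.396] [0.215 0.048 0.939] [ 0.452 -0.019 -0.892]
[0.2 0.  0.3] [-0.007  0.002  0.274 -0.024  2.395  1.41 ] [0.303 0.052 0.92 ] [ 0.454 -0.019 -0.891]
[0.2 0.  0.5] [-0.03  -0.039  0.274 -0.009  2.437  1.4  ] [0.267 0.048 0.929] [ 0.453 -0.019 -0.891]
[ 0.5  0.  -0.3] [ 0.016  0.286  0.857 -0.027  1.545  1.448] [0.689 0.064 0.563] [ 0.438 -0.02  -0.899]
[ 0.5   0.   -0.15] [ 0.016  0.478  0.274 -0.029  1.935  1.437] [0.687 0.063 0.711] [ 0.439 -0.02  -0.898]
[0.5 0.  0. ] [ 0.007  0.354  0.274 -0.025  2.04   1.428] [0.599 0.057 0.78
[... 261 characters left out ...]
  0.535  0.274 -0.024  1.86   1.434] [0.728 0.06  0.676] [ 0.455 -0.019 -0.89 ]
[0.6 0.  0. ] [ 0.003  0.398  0.274 -0.022  1.995  1.426] [0.633 0.055 0.76 ] [ 0.457 -0.019 -0.889]
[0.6  0.   0.15] [-0.004  0.298  0.274 -0.02   2.096  1.42 ] [0.556 0.052 0.813] [ 0.457 -0.019 -0.889]
[ 0.7  0.  -0.3] [ 0.014  0.557  0.372 -0.027  1.76   1.441] [0.763 0.064 0.617] [ 0.438 -0.02  -0.899]
[ 0.7   0.   -0.15] [ 0.007  0.534  0.274 -0.023  1.862  1.432] [0.728 0.058 0.677] [ 0.454 -0.019 -0.891]
[0.7 0.  0. ] [ 0.001  0.427  0.274 -0.021  1.966  1.425] [0.654 0.054 0.743] [ 0.457 -0.019 -0.89 ]
[0.7  0.   0.15] [-0.005  0.334  0.274 -0.019  2.059  1.419] [0.585 0.051 0.795] [ 0.457 -0.019 -0.889]
```

```bash
python3 - <<'E'
from sim import *
from bench import telemetry
np.set_printoptions(precision=3,suppress=True)
q0=telemetry.get_obs()["joint_positions"];R0=fk(q0)[1]
for a in((-.1,0,.1),(-.15,-.03,.08),(-.1,-.06,.1)):
 for b in((-.5,0,.1),(-.5,0,.25),(-.5,0,-.1),(-.3,0,.4),(-.5,.1,.1)):
    A=R0.T@np.array(a)/.05;B=R0.T@np.array(b)/.05
    q=run(q0,[A*i/3 for i in range(1,4)]+[A+(B-A)*i/7 for i in range(1,8)],.6,1);p,R=fk(q);print(a,b,q,p,R[:,2])
E
```

```text
(-0.1, 0, 0.1) (-0.5, 0, 0.1) [ 0.247 -0.472  0.488 -0.282  2.654  1.404] [-0.038  0.029  0.916] [ 0.455 -0.02  -0.89 ]
(-0.1, 0, 0.1) (-0.5, 0, 0.25) [ 0.186 -0.511  0.496 -0.233  2.654  1.389] [-0.062  0.029  0.913] [ 0.482 -0.02  -0.876]
(-0.1, 0, 0.1) (-0.5, 0, -0.1) [ 2.078 -0.346  0.872 -1.032  2.654  2.57 ] [-0.069  0.133  0.823] [ 0.466 -0.011 -0.885]
(-0.1, 0, 0.1) (-0.3, 0, 0.4) [ 1.115 -0.236  0.274 -1.08   2.654  1.479] [0.024 0.036 0.95 ] [ 0.453 -0.014 -0.891]
(-0.1, 0, 0.1) (-0.5, 0.1, 0.1) [ 2.078 -0.157  0.622 -1.08   2.654  2.525] [-0.099  0.19   0.863] [ 0.457  0.028 -0.889]
(-0.15, -0.03, 0.08) (-0.5, 0, 0.1) [ 0.071 -0.746  0.721 -0.117  2.654  1.39 ] [-0.146  0.038  0.853] [ 0.491 -0.02  -0.871]
(-0.15, -0.03, 0.08) (-0.5, 0, 0.25) [ 0.149 -0.591  0.568 -0.199  2.654  1.386] [-0.094  0.029  0.895] [ 0.488 -0.02  -0.872]
(-0.15, -0.03, 0.08) (-0.5, 0, -0.1) [ 0.077 -0.76   0.751 -0.118  2.654  1.396] [-0.145  0.037  0.846] [ 0.476 -0.018 -0.879]
(-0.15, -0.03, 0.08) (-0.3, 0, 0.4) [ 1.085 -0.25   0.274 -1.08   2.654  1.447] [0.02  0.025 0.95 ] [ 0.459 -0.016 -0.888]
(-0.15, -0.03, 0.08) (-0.5, 0.1, 0.1) [-0.17  -0.76   0.732  0.148  2.654  1.415] [-0.135  0.091  0.849] [ 0.493 -0.015 -0.87 ]
(-0.1, -0.06, 0.1) (-0.5, 0, 0.1) [ 0.091 -0.725  0.702 -0.139  2.654  1.389] [-0.139  0.034  0.859] [ 0.488 -0.02  -0.872]
(-0.1, -0.06, 0.1) (-0.5, 0, 0.25) [ 0.19  -0.559  0.538 -0.242  2.654  1.384] [-0.083  0.024  0.903] [ 0.486 -0.021 -0.873]
(-0.1, -0.06, 0.1) (-0.5, 0, -0.1) [ 0.085 -0.76   0.752 -0.126  2.654  1.396] [-0.145  0.035  0.845] [ 0.475 -0.019 -0.88 ]
(-0.1, -0.06, 0.1) (-0.3, 0, 0.4) [ 1.09  -0.248  0.274 -1.08   2.654  1.452] [0.021 0.027 0.95 ] [ 0.458 -0.016 -0.889]
(-0.1, -0.06, 0.1) (-0.5, 0.1, 0.1) [-0.158 -0.742  0.718  0.132  2.654  1.411] [-0.129  0.087  0.854] [ 0.489 -0.016 -0.872]
```

```bash
python3 w2t.py "(-.15,-.03,.08)" "(-.5,0,.2)"
```

```text
(-.15,-.03,.08) [-2.07  0.38 -2.74]
(-.5,0,.2) [-7.19 -0.83 -7.98]
```

>>> {"op": "apply_moves", "data": {
  "moves": [
    [[-0.7, 0.1, -0.9, 0, 0], [-1.4, 0.2, -1.8, 0, 0], [-2.1, 0.4, -2.7, 0, 0], [-2.8, 0.2, -3.5, 0, 0], [-3.5, 0, -4.2, 0, 0], [-4.2, -0.2, -5, 0, 0], [-5, -0.4, -5.7, 0, 0], [-5.7, -0.5, -6.5, 0, 0], [-6.5, -0.7, -7.2, 0, 0], [-7.2, -0.8, -8, 0, 0]]
  ]
}}

```text
time: 12.8
tool_pos: [-0.0093, 0.0033, 0.9515]
ee_rot: [3.047, -0.514, 0.17]
wrist_force: [1.7, -0.6, 1.6]
width: 0.094
finger_force: 0.0
```

```bash
python3 st.py;python3 - <<'E'
from sim import *
from bench import telemetry
np.set_printoptions(precision=3,suppress=True)
q0=telemetry.get_obs()["joint_positions"];R0=fk(q0)[1]
for b in((-.3,0,0),(-.3,0,.2),(-.2,0,.4),(0,0,.4),(-.5,0,.2),(-.4,0,.4),(.1,0,.4),(.2,0,.3)):
    B=R0.T@np.array(b)/.05
    q=run(q0,[B*i/10 for i in range(1,11)],.6,1);p,R=fk(q);print(b,q,p,R[:,2])
E
```

```text
12.8 q [ 0.6722 -0.3196  0.2738 -0.7469  2.6538  1.3435] p [-0.0093  0.0033  0.9515] 
R [[0.8580607663002081, 0.12243512537736442, 0.49873977323863794], [0.1469438515119578, -0.9890942956437475, -0.009998941335465139], [0.49207644308494447, 0.08186644244638598, -0.8666940981465382]] 
tips [0.09   0.0013 0.779 ] F [ 1.7183 -0.5939  1.6062] 0.09396627972739226
(-0.3, 0, 0) [ 0.216 -0.76   0.659 -0.286  2.654  1.35 ] [-0.182 -0.002  0.859] [ 0.552 -0.014 -0.834]
(-0.3, 0, 0.2) [ 0.329 -0.559  0.461 -0.419  2.654  1.327] [-0.113 -0.009  0.914] [ 0.547 -0.015 -0.837]
(-0.2, 0, 0.4) [ 0.586 -0.368  0.274 -0.711  2.654  1.286] [-0.041 -0.015  0.95 ] [ 0.533 -0.014 -0.846]
(0, 0, 0.4) [ 0.962 -0.289  0.274 -1.004  2.616  1.381] [0.011 0.002 0.954] [ 0.509 -0.01  -0.861]
(-0.5, 0, 0.2) [ 0.251 -0.715  0.615 -0.328  2.654  1.342] [-0.167 -0.008  0.873] [ 0.551 -0.015 -0.835]
(-0.4, 0, 0.4) [ 0.403 -0.505  0.405 -0.509  2.654  1.309] [-0.094 -0.016  0.926] [ 0.546 -0.015 -0.838]
(0.1, 0, 0.4) [ 1.087 -0.253  0.274 -1.08   2.593  1.438] [0.027 0.023 0.955] [ 0.513 -0.012 -0.858]
(0.2, 0, 0.3) [-0.789 -0.252  0.274  0.745  2.59   1.378] [0.117 0.038 0.955] [ 0.51 -0.01 -0.86]
```

```bash
python3 w2t.py "(-.4,0,.2)"
```

```text
(-.4,0,.2) [-4.9  -0.65 -7.46]
```

>>> {"op": "apply_moves", "data": {
  "moves": [
    [[-0.7, -0.1, -1.1, 0, 0], [-1.4, -0.2, -2.2, 0, 0], [-2, -0.3, -3.3, 0, 0], [-2.7, -0.4, -4.4, 0, 0], [-3.3, -0.5, -5.4, 0, 0], [-4, -0.6, -6.5, 0, 0], [-4.9, -0.6, -7.5, 0, 0]]
  ]
}}

```text
time: 13.68
tool_pos: [-0.0953, -0.0448, 0.9444]
ee_rot: [3.008, -0.61, 0.174]
wrist_force: [-1.1, -0.0, 0.5]
width: 0.0943
finger_force: 0.0
```

```bash
python3 st.py; python3 w2t.py "(.3,0,0)"
```

```text
13.675 q [ 0.5195 -0.4454  0.2749 -0.7463  2.6539  1.1833] p [-0.0953 -0.0448  0.9444] 
R [[0.8072244385781633, 0.09578854576358828, 0.5824201750134229], [0.1415130728282227, -0.9893722282862589, -0.033416225319396975], [0.5730294547236497, 0.10939446236615236, -0.8122007729759539]] 
tips [ 0.0206 -0.0515  0.7828] F [-1.0863 -0.011   0.5279] 0.09430802669771896
(.3,0,0) [4.84 0.57 3.49]
```

```bash
python3 - <<'E'
from h import *
import cv2
S=cam("scene");T=cam("top")
a=S["im"][165:245,305:355,::-1];b=T["im"][155:225,110:180,::-1]
a=cv2.resize(a,None,fx=7.5,fy=7.5,interpolation=cv2.INTER_CUBIC);b=cv2.resize(b,None,fx=6,fy=6,interpolation=cv2.INTER_CUBIC)
im=np.zeros((600,800,3),np.uint8);im[:a.shape[0],:a.shape[1]]=a;im[:b.shape[0],376:376+b.shape[1]]=b
cv2.imwrite("pics/col.png",im)
ex=np.array([np.cos(.049),np.sin(.049),0]);ey=np.array([-ex[1],ex[0],0]);O=np.array([.5645,.0252,0])
for z in(.31,.325,.34):
    r=[]
    for dx in(-.022,.022):
        for dz in(-.01,.01):
            X=O+.25*ey+dx*ex+[0,0,z+dz];ps=[(proj(S,X+s*.022*ey)-(305,165)+.5)*7.5-.5 for s in(-1,1)];pt=[(proj(T,X+s*.022*ey)-(110,155)+.5)*6-.5+(376,0) for s in(-1,1)]
            print(z,dx,dz,*[np.round(p).astype(int) for p in ps+pt])
E
```

```text
0.31 -0.022 -0.01 [161 158] [256 167] [660 196] [568 202]
0.31 -0.022 0.01 [167 136] [263 145] [651 190] [557 197]
0.31 0.022 -0.01 [159 240] [255 250] [656 104] [564 111]
0.31 0.022 0.01 [165 219] [263 229] [646  97] [553 104]
0.325 -0.022 -0.01 [166 142] [261 151] [653 191] [560 198]
0.325 -0.022 0.01 [172 120] [269 129] [644 186] [549 192]
0.325 0.022 -0.01 [163 225] [261 234] [649  99] [555 106]
0.325 0.022 0.01 [170 203] [268 212] [639  92] [544  99]
0.34 -0.022 -0.01 [171 125] [267 134] [646 187] [551 194]
0.34 -0.022 0.01 [177 103] [275 112] [636 181] [540 188]
0.34 0.022 -0.01 [168 209] [266 218] [642  93] [547 100]
0.34 0.022 0.01 [175 187] [275 196] [632  86] [536  93]
```

View pics/col.png

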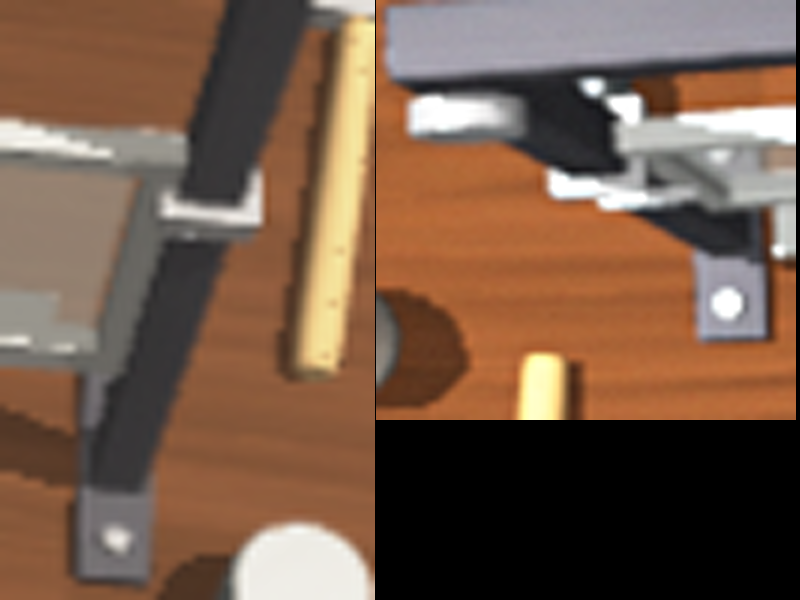

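Collar far top edge at crop (161,217)–(262,228), which matches a mark height of about 0.311. The tool is now tilted 35°. Next I'll plan the lift with the fitted kinematics.

```bash
cat > plan.py <<'E'
import sys
from sim import *
from bench import telemetry
np.set_printoptions(precision=3,suppress=True)
o=telemetry.get_obs();q=o["joint_positions"];p0=o["tool_pos"];R0=Ro.from_euler('xyz',o["ee_rot"]).as_matrix()
# args: tip targets (world) -> tool units from now
for a in sys.argv[1:]:
    tip=np.array(eval(a));p=tip-.199*R0[:,2];q=solve(q,p,R0,.6);print(a,"units",np.round(R0.T@(p-p0)/.05,2),"q",q,"err",np.linalg.norm(fk(q)[0]-p),"dist",np.linalg.norm(p-p0))
E
python3 plan.py "(.15,0,.75)" "(.38,0,.6)" "(.44,0,.3)" "(.46,0,.05)" "(.546,0,.05)" "(.546,0,.09)" "(.546,0,.29)" "(.58,0.05,.06)"
```

```text
(.15,0,.75) units [ 1.87 -0.85  2.02] q [ 1.23  -0.441  0.611 -1.08   2.452  1.643] err 0.0013732875750517323 dist 0.1441127534995579
(.38,0,.6) units [ 3.85 -0.73  7.14] q [-0.264 -0.5    1.148  0.128  1.877  1.253] err 7.444868108815439e-11 dist 0.40746758501424923
(.44,0,.3) units [ 1.37 -1.26 12.71] q [-0.195 -0.66   1.88   0.085  1.302  1.248] err 6.036777129437444e-09 dist 0.6423634865722551
(.46,0,.05) units [-1.18 -1.76 17.  ] q [-0.179 -0.496  2.299  0.111  0.72   1.2  ] err 3.345770558478086e-12 dist 0.8566256882211774
(.546,0,.05) units [ 0.21 -1.6  18.01] q [-0.134 -0.235  2.131  0.079  0.624  1.256] err 4.367033341795188e-14 dist 0.9038543746261866
(.546,0,.09) units [ 0.67 -1.51 17.36] q [-0.134 -0.29   2.083  0.07   0.726  1.269] err 1.764734502538386e-08 dist 0.8717333472009308
(.546,0,.29) units [ 2.97 -1.08 14.11] q [-0.134 -0.395  1.753  0.05   1.161  1.301] err 6.486042022811559e-09 dist 0.7230148816437721
(.58,0.05,.06) units [ 1.01 -2.5  18.21] q [ 0.012 -0.149  2.039 -0.066  0.629  1.493] err 9.564302761205192e-12 dist 0.9203382469385487
```

```bash
python3 plan.py "(.03,.05,.775)" "(.12,.05,.74)" "(.25,.05,.68)" "(.38,.05,.6)" "(.40,.02,.45)"
```

```text
(.03,.05,.775) units [ 0.36 -2.01  0.19] q [-0.026 -0.482  0.346 -0.035  2.653  1.377] err 6.134780256771006e-06 dist 0.10260487147286687
(.12,.05,.74) units [ 1.41 -1.91  1.8 ] q [-0.053 -0.548  0.64  -0.001  2.425  1.385] err 1.1498214886244355e-10 dist 0.1492636138263353
(.25,.05,.68) units [ 2.82 -1.79  4.3 ] q [ 0.095 -0.536  0.92  -0.103  2.136  1.451] err 2.095083401792947e-09 dist 0.2720932279326993
(.38,.05,.6) units [ 4.   -1.72  7.11] q [ 0.026 -0.482  1.14  -0.049  1.86   1.436] err 3.1947214973700935e-10 dist 0.41678132625581066
(.40,.02,.45) units [ 2.51 -1.41  9.8 ] q [-0.132 -0.643  1.564  0.045  1.598  1.323] err 1.82421118385178e-08 dist 0.5105810761631098
```

>>> {"op": "apply_moves", "data": {
  "moves": [
    [[0.2, -1, 0.1, 0, 1], [0.4, -2, 0.2, 0, 1], [0.9, -2, 1, 0, 1], [1.4, -1.9, 1.8, 0, 1], [2.1, -1.8, 3, 0, 1], [2.8, -1.8, 4.3, 0, 1], [3.4, -1.7, 5.5, 0, 1], [4, -1.7, 6.6, 0, 1], [3.6, -1.6, 7.8, 0, 1], [2.8, -1.5, 8.8, 0, 1]]
  ]
}}

```text
time: 15.02
tool_pos: [0.2686, 0.0378, 0.673]
ee_rot: [3.01, -0.605, 0.173]
wrist_force: [0.4, 0.0, 0.0]
width: 0.001
finger_force: 0.0
```

```bash
python3 st.py; python3 plan.py "(.42,0,.3)" "(.455,0,.05)" "(.548,0,.05)" "(.548,0,.08)"
```

```text
15.025 q [-0.0782 -0.5994  1.406   0.0137  1.7178  1.3668] p [0.2686 0.0378 0.673 ] 
R [[0.8102623629605232, 0.09750482244459452, 0.5778993967548999], [0.14166006325944716, -0.9894082051835289, -0.03168327623269263], [0.568689132696378, 0.10753703136852802, -0.8154927695801388]] 
tips [0.3836 0.0315 0.5107] F [0.4016 0.0149 0.0346] 0.0010096862830168433
(.42,0,.3) units [-1.9   0.24  3.88] q [-0.212 -0.706  1.897  0.093  1.339  1.234] err 1.8460281281256696e-11 dist 0.21609389718743924
(.455,0,.05) units [-4.17 -0.23  8.36] q [-0.182 -0.508  2.303  0.109  0.737  1.199] err 1.693594674492522e-12 dist 0.46722989385518043
(.548,0,.05) units [-2.67 -0.05  9.43] q [-0.132 -0.226  2.121  0.076  0.633  1.259] err 1.4744761317996587e-13 dist 0.4901294837939909
(.548,0,.08) units [-2.32  0.02  8.94] q [-0.132 -0.268  2.086  0.069  0.709  1.268] err 2.0657504821227306e-09 dist 0.4620460192335274
```

>>> {"op": "apply_moves", "data": {
  "moves": [
    [[-0.9, 0.1, 1, 0, 1], [-1.6, 0.2, 2.2, 0, 1], [-2, 0.2, 3.4, 0, 1], [-2.6, 0.1, 4.6, 0, 1], [-3.1, 0, 5.8, 0, 1], [-3.7, -0.1, 7, 0, 1], [-4.1, -0.2, 8.3, 0, 1], [-3.4, -0.1, 8.9, 0, 1], [-2.7, 0, 9.4, 0, 1], [-2.7, 0, 9.4, 0, 1]]
  ]
}}

```text
time: 16.27
tool_pos: [0.4316, 0.0033, 0.2156]
ee_rot: [3.011, -0.605, 0.172]
wrist_force: [-0.2, 0.7, 0.7]
width: 0.0004
finger_force: 0.0
```

```bash
python3 st.py; python3 w2t.py "(0,0,.05)" "(0,0,.2)"
```

```text
16.275 q [-0.1415 -0.2355  2.1203  0.0827  0.6424  1.2481] p [0.4316 0.0033 0.2156] 
R [[0.8101770222342081, 0.0960854628105371, 0.5782566700697856], [0.14045888664800643, -0.9895574249302269, -0.03236362042573814], [0.5691085079361532, 0.10744154970002837, -0.8152127449891483]] 
tips [ 0.5467 -0.0032  0.0534] F [-0.2455  0.651   0.6739] 0.000398878838772393
(0,0,.05) [ 0.57  0.11 -0.82]
(0,0,.2) [ 2.28  0.43 -3.26]
```

>>> {"op": "apply_moves", "data": {
  "moves": [
    [[0.23, 0.04, -0.33, 0, 1], [0.46, 0.09, -0.65, 0, 1], [0.57, 0.11, -0.82, 0, 1], [0.68, 0.13, -0.98, 0, 1]]
  ]
}}

```text
time: 16.77
tool_pos: [0.428, 0.0033, 0.2764]
ee_rot: [3.01, -0.606, 0.171]
wrist_force: [-1.5, -0.0, -3.1]
width: 0.0004
finger_force: 1.9
```

```bash
python3 st.py; python3 w2t.py "(0,0,.10)"
```

```text
16.775 q [-0.1426 -0.321   2.0514  0.0696  0.7961  1.2651] p [0.428  0.0033 0.2764] 
R [[0.8100542640360577, 0.095442978085158, 0.5785349836018887], [0.14007697111508874, -0.9895946601755858, -0.032876294121902086], [0.5693773190778011, 0.10767101042622042, -0.8149947374269193]] 
tips [ 0.5432 -0.0032  0.1142] F [-1.5282 -0.0057 -3.0534] 0.00039373922531511996
(0,0,.10) [ 1.14  0.22 -1.63]
```

>>> {"op": "apply_moves", "data": {
  "moves": [
    [[0.23, 0.04, -0.33, 0, 1], [0.46, 0.09, -0.65, 0, 1], [0.68, 0.13, -0.98, 0, 1], [0.91, 0.18, -1.3, 0, 1], [1.14, 0.22, -1.63, 0, 1], [1.37, 0.26, -1.96, 0, 1], [1.5, 0.29, -2.15, 0, 1], [1.65, 0.32, -2.36, 0, 1], [1.65, 0.32, -2.36, 0, 1]]
  ]
}}

```text
time: 17.9
tool_pos: [0.4276, 0.0031, 0.4225]
ee_rot: [3.011, -0.606, 0.171]
wrist_force: [-9.2, 0.9, 0.6]
width: 0.0006
finger_force: 3.7
```

```bash
python3 st.py; python3 - <<'E'
from h import *
import cv2
S=cam("scene");T=cam("top")
a=S["im"][105:205,255:355,::-1]
a=cv2.resize(a,None,fx=6,fy=6,interpolation=cv2.INTER_CUBIC)
b=cv2.resize(T["im"][155:255,110:143,::-1],None,fx=6,fy=6,interpolation=cv2.INTER_CUBIC)
im=np.hstack([a,b]);cv2.imwrite("pics/up1.png",im)
ex=np.array([np.cos(.049),np.sin(.049),0]);ey=np.array([-ex[1],ex[0],0]);O=np.array([.5645,.0252,0])
pr=lambda x,y,z:np.round((proj(S,O+x*ex+y*ey+[0,0,z])-(255,105)+.5)*6-.5)
for z in(.29,.30,.31,.32):print(z,"lip outer bot y.2,.1",pr(-.034,.2,z),pr(-.034,.1,z),"far bottom rim y.235,.1",pr(.006,.235,z),pr(.006,.1,z),"collar far top R",pr(.022,.272,z+.01),"far bot",pr(.022,.272,z-.01))
E
```

```text
17.9 q [-0.1436 -0.3983  1.8105  0.0566  1.1135  1.288 ] p [0.4276 0.0031 0.4225] 
R [[0.8098340857607472, 0.09578632899369172, 0.5787864310071259], [0.14017807476247748, -0.9895972730590094, -0.03236270245293912], [0.5696655693439262, 0.10734158715094747, -0.8148367460859726]] 
tips [ 0.5428 -0.0033  0.2604] F [-9.2157  0.9497  0.6289] 0.0005814529737365069
0.29 lip outer bot y.2,.1 [379. 473.] [209. 457.] far bottom rim y.235,.1 [437. 538.] [205. 516.] collar far top R [504. 560.] far bot [498. 576.]
0.3 lip outer bot y.2,.1 [381. 464.] [211. 448.] far bottom rim y.235,.1 [440. 529.] [206. 507.] collar far top R [507. 551.] far bot [501. 568.]
0.31 lip outer bot y.2,.1 [383. 456.] [212. 440.] far bottom rim y.235,.1 [442. 521.] [207. 499.] collar far top R [510. 543.] far bot [504. 560.]
0.32 lip outer bot y.2,.1 [386. 447.] [213. 431.] far bottom rim y.235,.1 [445. 512.] [208. 490.] collar far top R [513. 534.] far bot [507. 551.]
```

View pics/up1.png

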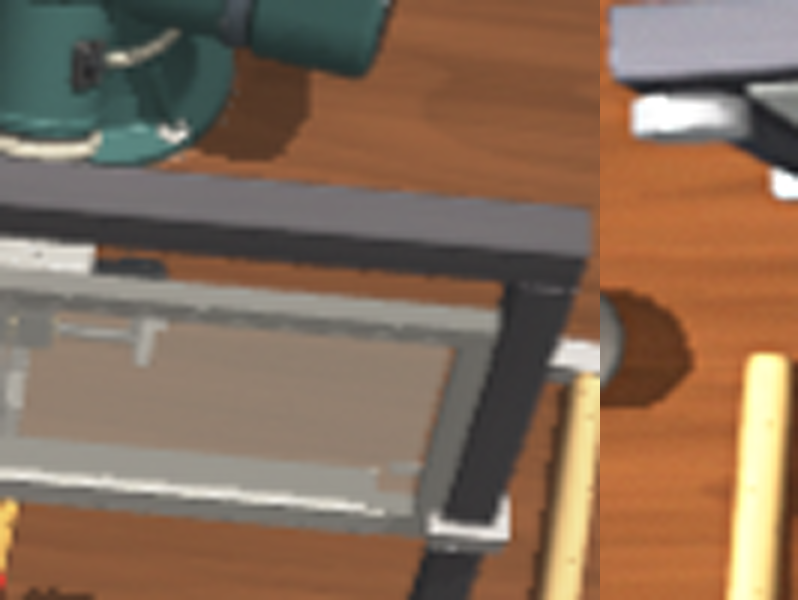

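```bash
python3 - <<'E'
from h import *
import cv2
S=cam("scene");np.set_printoptions(linewidth=220)
g=cv2.cvtColor(S["im"],cv2.COLOR_RGB2HSV)
print("V rows 178-200 cols 324-342");print("    ",np.arange(324,343))
for r in range(178,201):print(r,S["im"][r,324:343].mean(-1).astype(int),g[r,324:343,1][::3])
print("sash cols 290,300,310,320 rows 180-198")
for r in range(180,198):print(r,[tuple(S["im"][r,c]) for c in(290,300,310,320)])
ex=np.array([np.cos(.049),np.sin(.049),0]);ey=np.array([-ex[1],ex[0],0]);O=np.array([.5645,.0252,0])
P=lambda x,y,z:np.round(proj(S,O+x*ex+y*ey+[0,0,z]),1)
for z in(.31,.32,.33):print(z,"far top L,R",P(.022,.228,z+.01),P(.022,.272,z+.01),"far bot",P(.022,.228,z-.01),P(.022,.272,z-.01),"near top R",P(-.022,.272,z+.01))
E
```

```text
V rows 178-200 cols 324-342
     [324 325 326 327 328 329 330 331 332 333 334 335 336 337 338 339 340 341 342]
178 [128 120  97  94 101 100 102  97  76  50  56  55  55  57  56  56  57  61  79] [ 60  18  17  10  13   4 106]
179 [127 116  91  98 102 102 102  93  65  52  55  55  56  56  56  55  57  62  81] [ 62  18  15  10   9   5 112]
180 [125 109  91  99 101 102 101  88  56  54  54  55  56  57  56  56  57  69  88] [ 67  20  15   9   4   4 139]
181 [124  99  93 101 101 102  98  76  50  55  55  55  57  56  56  57  63  81  94] [ 67  17  15   5   9   9 145]
182 [141 112  94 101 101 102  97  75  52  56  56  56  57  56  57  57  69  89  94] [ 43  15  15   9   9   4 148]
183 [127  96  98 101 101 102  91  56  54  55  55  55  57  56  57  58  69  87  94] [ 21  17  14   5   9   9 145]
184 [104  91 101 101 102 101  88  50  56  55  55  57  56  56  57  63  83  97  97] [ 62  17  14   9   9  40 146]
185 [ 99  94 100 102 101  98  76  51  56  55  56  57  57  56  57  72  95 100  99] [ 83  17  13   5   9  88 150]
186 [ 94  98 101 102 101  91  56  53  55  54  56  56  56  57  60  80  98  99  99] [ 71  17   
[... 4598 characters left out ...]
.uint8(58))]
196 [(np.uint8(135), np.uint8(87), np.uint8(56)), (np.uint8(137), np.uint8(88), np.uint8(58)), (np.uint8(141), np.uint8(90), np.uint8(59)), (np.uint8(139), np.uint8(89), np.uint8(59))]
197 [(np.uint8(133), np.uint8(85), np.uint8(57)), (np.uint8(137), np.uint8(89), np.uint8(59)), (np.uint8(137), np.uint8(87), np.uint8(57)), (np.uint8(142), np.uint8(90), np.uint8(59))]
0.31 far top L,R [326.6 193.8] [339.6 195. ] far bot [325.7 196.6] [338.5 197.8] near top R [339.7 183.9]
0.32 far top L,R [327.  192.4] [340.1 193.6] far bot [326.1 195.2] [339.1 196.5] near top R [340.2 182.5]
0.33 far top L,R [327.5 190.9] [340.6 192.2] far bot [326.6 193.8] [339.6 195. ] near top R [340.7 181. ]
```

Sash edge is at about 0.290 and the mark at about 0.3125, so I raise it 22 mm more.

>>> {"op": "apply_moves", "data": {
  "moves": [
    [[0.12, 0.02, -0.18, 0, 1], [0.25, 0.05, -0.36, 0, 1], [0.25, 0.05, -0.36, 0, 1]]
  ]
}}

```text
time: 18.42
tool_pos: [0.4276, 0.003, 0.4456]
ee_rot: [3.01, -0.607, 0.172]
wrist_force: [-12.0, 2.4, 0.2]
width: 0.0004
finger_force: 4.9
```

```bash
python3 st.py; cat > sash.py <<'E'
from h import *
from scipy.optimize import brentq
S=cam("scene")
ex=np.array([np.cos(.049),np.sin(.049),0]);ey=np.array([-ex[1],ex[0],0]);O=np.array([.5645,.0252,0])
im=S["im"].astype(float);sat=im[:,:,0]-im[:,:,2]   # wood: big, metal: small
for c in(235,240,290,300,310):
    col=sat[170:205,c];r=[i for i in range(1,35) if col[i-1]<38<=col[i]];
    if not r: print(c,"none");continue
    i=r[-1];row=170+i-1+(38-col[i-1])/(col[i]-col[i-1])
    out=[]
    for t in(.006,.008,.009):
        y=brentq(lambda y:proj(S,O+t*ex+y*ey+[0,0,.3])[0]-c,-.3,.3)
        out.append(round(brentq(lambda z:proj(S,O+t*ex+y*ey+[0,0,z])[1]-row,.1,.4),4))
    print(c,round(row,2),"z for t=6,8,9mm",out)
E
python3 sash.py
```

```text
18.425 q [-0.144  -0.3997  1.7664  0.0558  1.1576  1.2902] p [0.4276 0.003  0.4456] 
R [[0.8090724454465644, 0.09570630793991702, 0.5798638466395588], [0.1402910144032447, -0.9895795395700951, -0.03241552316324951], [0.5707190283290234, 0.10757619385695126, -0.8140682730695424]] 
tips [ 0.543  -0.0034  0.2836] F [-11.9559   2.3735   0.1641] 0.00035979107713133434
235 182.6 z for t=6,8,9mm [0.3099, 0.3133, 0.315]
240 183.32 z for t=6,8,9mm [0.3082, 0.3116, 0.3133]
290 187.52 z for t=6,8,9mm [0.3119, 0.3154, 0.3171]
300 188.46 z for t=6,8,9mm [0.3119, 0.3154, 0.3172]
310 189.46 z for t=6,8,9mm [0.3116, 0.3151, 0.3168]
```

Camera and kinematics both put the sash edge at about 0.313, which matches the mark. Next I back off horizontally, then go down and open the fingers.

```bash
python3 plan.py "(.475,-.003,.2836)" "(.475,.055,.055)" "(.59,.055,.055)"
```

```text
(.475,-.003,.2836) units [-1.1  -0.14 -0.79] q [-0.179 -0.57   1.867  0.076  1.229  1.259] err 3.141572366149853e-12 dist 0.06799212341418819
(.475,.055,.055) units [-3.55 -1.78  2.9 ] q [ 0.036 -0.425  2.246 -0.082  0.704  1.522] err 3.855628207132148e-08 dist 0.24559235735474183
(.59,.055,.055) units [-1.69 -1.56  4.23] q [ 0.025 -0.114  2.017 -0.081  0.621  1.516] err 4.259012390960123e-12 dist 0.2406299078744566
```

>>> {"op": "apply_moves", "data": {
  "moves": [
    [[-0.3, 0, -0.2, 0, 1], [-0.7, -0.1, -0.5, 0, 1], [-1.1, -0.1, -0.8, 0, 1], [-1.6, -0.5, 0, 0, 0.6], [-2.2, -0.9, 0.9, 0, 0.35], [-2.9, -1.3, 1.9, 0, 0.35], [-3.5, -1.8, 2.9, 0, 0.35], [-3.5, -1.8, 2.9, 0, 0.35]]
  ]
}}

```text
time: 19.48
tool_pos: [0.3619, 0.063, 0.2133]
ee_rot: [3.01, -0.603, 0.174]
wrist_force: [0.5, 0.4, 0.5]
width: 0.0467
finger_force: 0.0
```

```bash
python3 st.py; python3 sash.py; python3 plan.py "(.53,.055,.055)" "(.590,.055,.055)"; python3 - <<'E'
from h import *
import cv2
S=cam("scene")
cv2.imwrite("pics/ap.png",cv2.resize(S["im"][150:280,210:370,::-1],None,fx=4.6,fy=4.6,interpolation=cv2.INTER_CUBIC))
E
```

```text
19.475 q [ 0.0409 -0.4106  2.2449 -0.0875  0.6958  1.5285] p [0.3619 0.063  0.2133] 
R [[0.8111723676977247, 0.09785814966444804, 0.5765615079312162], [0.1423913645539715, -0.9892791970578416, -0.032424829514588395], [0.567207271801169, 0.10839950559316508, -0.8164101040549607]] 
tips [0.4766 0.0565 0.0508] F [0.4606 0.3846 0.5418] 0.046744478513991605
235 182.56 z for t=6,8,9mm [0.3102, 0.3136, 0.3153]
240 183.7 z for t=6,8,9mm [0.3056, 0.309, 0.3107]
290 187.54 z for t=6,8,9mm [0.3117, 0.3152, 0.3169]
300 188.44 z for t=6,8,9mm [0.3121, 0.3156, 0.3173]
310 189.46 z for t=6,8,9mm [0.3116, 0.3151, 0.3168]
(.53,.055,.055) units [0.81 0.12 0.59] q [ 0.03  -0.268  2.143 -0.084  0.647  1.52 ] err 2.4967714732138692e-09 dist 0.05047648225658051
(.590,.055,.055) units [1.78 0.24 1.29] q [ 0.026 -0.115  2.02  -0.082  0.617  1.516] err 1.3285345695646961e-08 dist 0.11046919004886432
```

View pics/ap.png

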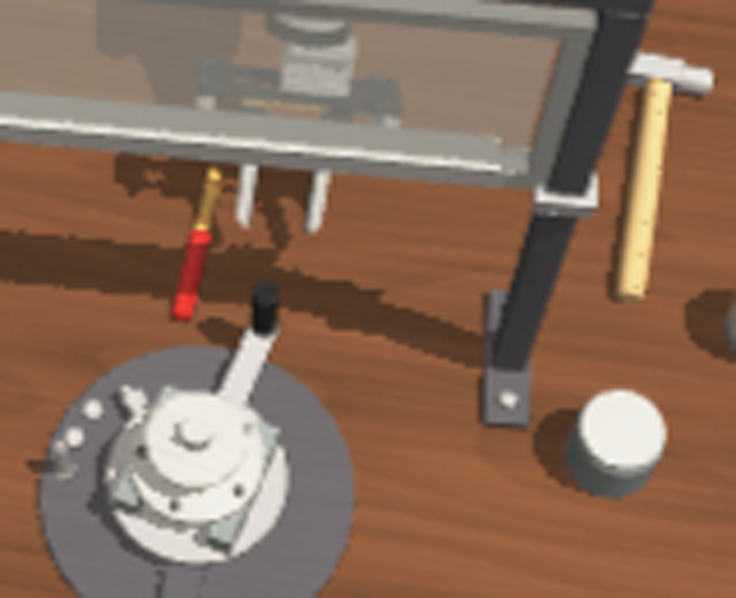

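The sash held its height. The fingertips at (245,225) and (316,230) straddle the grip's line (grip at (265,290)), so I advance.

>>> {"op": "apply_moves", "data": {
  "moves": [
    [[0, 0, 0, 0, 0.3], [0.4, 0.1, 0.3, 0, 0.3], [0.8, 0.1, 0.6, 0, 0.3], [1.2, 0.2, 0.9, 0, 0.3], [1.5, 0.2, 1.1, 0, 0.3], [1.8, 0.25, 1.3, 0, 0.3], [1.8, 0.25, 1.3, 0, 0.3]]
  ]
}}

```text
time: 20.45
tool_pos: [0.4775, 0.0597, 0.2209]
ee_rot: [3.007, -0.618, 0.172]
wrist_force: [0.9, 0.4, 0.0]
width: 0.0656
finger_force: 0.0
```

```bash
python3 st.py; python3 - <<'E'
import numpy as np
from bench import telemetry
from scipy.spatial.transform import Rotation as Ro
o=telemetry.get_obs();R=Ro.from_euler('xyz',o["ee_rot"]).as_matrix();tip=o["tool_pos"]+.199*R[:,2];g=o["width"]/2
A=np.array([.722,.020])
for s in(-15,-8,0,8,16,24,30,32):
    th=np.radians(180+1.7+s);G=A+.15*np.array([np.cos(th),np.sin(th)])
    t=np.array([G[0]+.015,G[1]+.012-g,.055]);print(s,G.round(4),np.round(R.T@(t-tip)/.05,2))
E
```

```text
20.45 q [ 0.0213 -0.115   2.0116 -0.0807  0.6178  1.5142] p [0.4775 0.0597 0.2209] 
R [[0.803302092619531, 0.09260913807345438, 0.5883275410333719], [0.1391335172111242, -0.9896833771170396, -0.034185924686528035], [0.5790920586414079, 0.10931770489496673, -0.8078997629749328]] 
tips [0.5946 0.0529 0.0601] F [0.9382 0.42   0.011 ] 0.06563426945027388
-15 [0.576  0.0545] [-0.17  0.36  0.05]
-8 [0.5729 0.0365] [-0.27  0.71  0.03]
0 [0.5721 0.0156] [-0.34  1.13  0.03]
8 [ 0.5741 -0.0053] [-0.37  1.54  0.07]
16 [ 0.5791 -0.0256] [-0.34  1.95  0.14]
24 [ 0.5868 -0.045 ] [-0.27  2.35  0.25]
30 [ 0.5944 -0.0588] [-0.19  2.64  0.35]
32 [ 0.5972 -0.0632] [-0.16  2.73  0.38]
```

>>> {"op": "apply_moves", "data": {
  "moves": [
    [[-0.17, 0.36, 0.05, 0, 0.3], [-0.22, 0.53, 0.04, 0, 0.3], [-0.27, 0.71, 0.03, 0, 0.3], [-0.31, 0.92, 0.03, 0, 0.3], [-0.34, 1.13, 0.03, 0, 0.3], [-0.36, 1.34, 0.05, 0, 0.3], [-0.37, 1.54, 0.07, 0, 0.3], [-0.36, 1.75, 0.1, 0, 0.3], [-0.34, 1.95, 0.14, 0, 0.3]]
  ]
}}

```text
time: 21.58
tool_pos: [0.4743, -0.0377, 0.2141]
ee_rot: [3.015, -0.612, 0.168]
wrist_force: [-8.6, 19.9, 9.3]
width: 0.0659
finger_force: 9.6
```

```bash
python3 st.py; python3 - <<'E'
from h import *
import cv2
S=cam("scene")
cv2.imwrite("pics/sw.png",cv2.resize(S["im"][190:290,205:315,::-1],None,fx=6,fy=6,interpolation=cv2.INTER_CUBIC))
E
```

```text
21.575 q [-0.2328 -0.1218  2.0318  0.1835  0.6244  1.0943] p [ 0.4743 -0.0377  0.2141] 
R [[0.8069015492827587, 0.09474327121064444, 0.5830382511683003], [0.13694290354179295, -0.9901653402317363, -0.02862237190228454], [0.5745924911923466, 0.1029383872230169, -0.8119403657297113]] 
tips [ 0.5903 -0.0434  0.0525] F [-8.6189 19.9043  9.3054] 0.06590127381932742
```

View pics/sw.png

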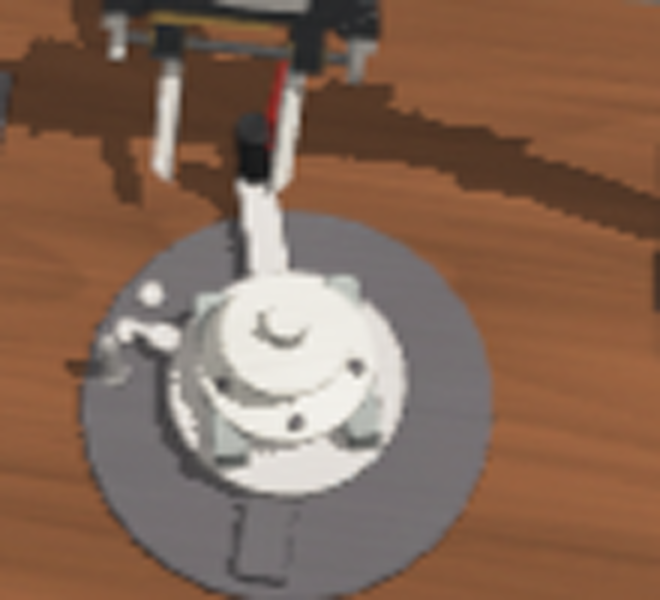

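Pointer is near the second bolt, about +15°, so one more click is needed.

>>> {"op": "apply_moves", "data": {
  "moves": [
    [[0.04, 0.2, 0.03, 0, 0.3], [0.1, 0.4, 0.09, 0, 0.3], [0.16, 0.55, 0.14, 0, 0.3], [0.22, 0.7, 0.19, 0, 0.3], [0.24, 0.75, 0.2, 0, 0.3]]
  ]
}}

```text
time: 22.25
tool_pos: [0.4937, -0.0731, 0.2157]
ee_rot: [3.018, -0.61, 0.168]
wrist_force: [-6.2, 13.7, 6.6]
width: 0.066
finger_force: 7.1
```

```bash
python3 st.py; python3 w2t.py "(0,.02,0)" "(-.03,.02,0)" "(-.12,.02,0)"
```

```text
22.25 q [-0.3063 -0.0667  1.9777  0.2524  0.6414  0.979 ] p [ 0.4937 -0.0731  0.2157] 
R [[0.808316272278844, 0.09573040235778743, 0.5809134996138837], [0.13671693133295834, -0.9902407364686847, -0.02705114646102303], [0.5726545945473002, 0.10128659290534306, -0.8135156676066504]] 
tips [ 0.6093 -0.0784  0.0538] F [-6.2337 13.6796  6.5616] 0.06602474534381224
(0,.02,0) [ 0.05 -0.4  -0.01]
(-.03,.02,0) [-0.43 -0.45 -0.36]
(-.12,.02,0) [-1.89 -0.63 -1.41]
```

>>> {"op": "apply_moves", "data": {
  "moves": [
    [[0.02, -0.2, 0, 0, 0.3], [0.05, -0.4, 0, 0, 0.3], [0.05, -0.4, 0, 0, 0.3], [-0.43, -0.45, -0.36, 0, 0.3], [-1, -0.5, -0.8, 0, 0.3], [-1.5, -0.6, -1.1, 0, 0.3], [-1.9, -0.6, -1.4, 0, 0.3], [-1.9, -0.6, -1.4, 0, 0.3]]
  ]
}}

```text
time: 23.25
tool_pos: [0.3728, -0.0563, 0.2146]
ee_rot: [3.007, -0.612, 0.171]
wrist_force: [0.3, 0.3, 0.1]
width: 0.066
finger_force: 0.0
```

```bash
python3 st.py; python3 sash.py; python3 - <<'E'
from h import *
import cv2
S=cam("scene")
cv2.imwrite("pics/fin.png",cv2.resize(S["im"][175:275,205:338,::-1],None,fx=6,fy=6,interpolation=cv2.INTER_CUBIC))
E
```

```text
23.25 q [-0.3744 -0.3923  2.2325  0.2777  0.7196  0.9133] p [ 0.3728 -0.0563  0.2146] 
R [[0.8065554407787415, 0.09268368753252677, 0.5838476299648586], [0.13924323660499432, -0.9896303628136268, -0.03525714193088271], [0.5745255799439873, 0.10973367333112376, -0.8110973301196859]] 
tips [ 0.489  -0.0633  0.0532] F [0.2538 0.3383 0.0972] 0.06600672710060004
235 183.0 z for t=6,8,9mm [0.3072, 0.3106, 0.3123]
240 183.69 z for t=6,8,9mm [0.3056, 0.3091, 0.3108]
290 187.52 z for t=6,8,9mm [0.3119, 0.3154, 0.3171]
300 188.44 z for t=6,8,9mm [0.3121, 0.3156, 0.3173]
310 189.46 z for t=6,8,9mm [0.3116, 0.3151, 0.3168]
```

View pics/fin.png

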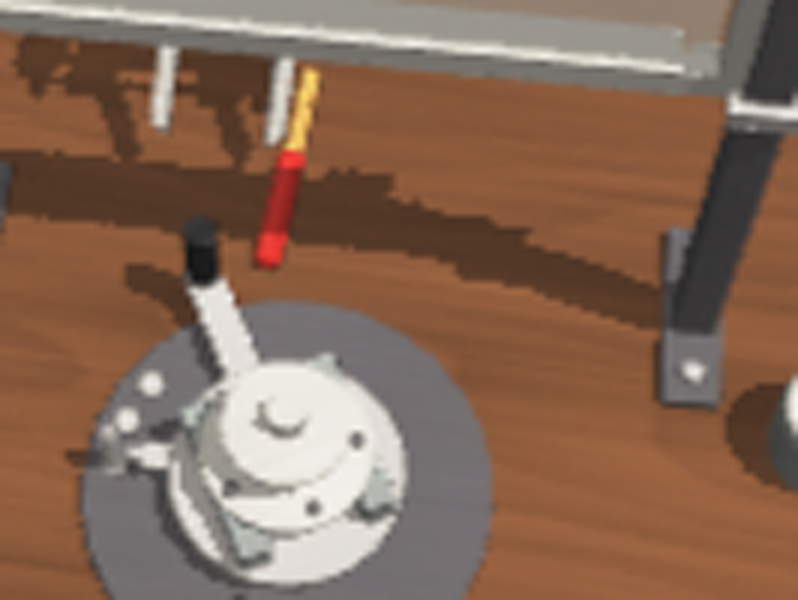

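```bash
python3 - <<'E'
from h import *
S=cam("scene");c=lambda p:crop(p,(205,175),6)
for p,z in(((200,230),.11),((203,280),.042)):
    G=onz(S,c(p),z)[:2]-np.array([.722,.02]);print(np.degrees(np.arctan2(-G[1],-G[0]))-1.7,np.linalg.norm(G))
G=onz(S,c((140,457)),.036)[:2]-np.array([.722,.02]);print("pointer",np.degrees(np.arctan2(G[1],G[0])),np.linalg.norm(G))
from bench import ticket
print(ticket.close_job())
E
```

```text
29.138065416075126 0.150700031782056
29.824595774884358 0.14750898260897852
pointer -88.6320766888867 0.09576208913313251
the job is handed in; nothing more can be done
None
```

The job is handed in, but its verdict wasn't shown. By my measurements the sash edge is at about 0.313 m against a mark of about 0.3125 m, the base rests in the +30° click with its pointer on the tall pin, and the gripper is clear with no sign that any loose item was touched.

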